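# Scoop the green glass ball feet into the bonding jig

### The job

The polished glass balls are washed and ready for bonding, so only the steel scoop may touch them, never the gripper. Using the scoop, take the two green balls one at a time out of the drain rack and tip each one gently into a rubber seat of the bonding jig, one ball per seat. Leave the amber ball in the rack and the other things on the table where they are, then stand the scoop flat on its black rubber mat again and let go.

Things in the scene. Friction and masses are not known exactly. Their poses are not given: they have to be found in the camera images.
- scoop: Loose steel one-ball scoop, black handle: 186 mm long, 62 wide, 0.25 kg, standing flat on its pan. Origin: on the underside, below the centre of a ball lying in the pocket; x forward out of the mouth, z up. Flat underside from x = -66 to +36 mm (lip). Outer side walls 17 mm high, falling to 7 mm at the mouth (under 14 mm from x = +18 forward); rear wall 26 mm high, inner face x = -25.
- scoop_pocket (a point): Centre of a ball lying in the pocket (x = 0, y = 0, z = 29 mm of the scoop; axes as the scoop). The pocket is 58 mm wide inside and fits one ball. Tilting the mouth 10 degrees or more up keeps the ball safe; level it stays if moved smoothly; it rolls out over the lip once the mouth points about 15 to 30 degrees down.
- scoop_grip (a point): Good place to grip the scoop: x = -90, y = 0, z = 50 mm of the scoop; axes as the scoop. The handle is a level straight bar with flat upright sides, 16 mm wide (y), from z = 38 to 62 mm, from x = -58 to -150 mm, with nothing beside it.
- scoop_lip (a point): Middle of the scoop's front lip, on the underside (x = +36, y = 0, z = 0 mm of the scoop). The lip is 1.5 mm thick; from it a ramp rises to a crest 7 mm high at x = +14 mm, behind which the pocket floor falls to 2 mm at x = -10 mm.
- ball_green1_center (a point): Centre of one green glass ball, 50 mm across, 0.16 kg, smooth, loose, in one of the rack's lanes. The two green balls are alike.
- ball_green2_center (a point): Centre of the other green glass ball, 50 mm across, 0.16 kg.
- ball_amber_center (a point): Centre of the amber (brown-yellow) glass ball, 50 mm across, in the remaining lane; it stays in the rack.
- ball_green1: The same green ball as a body (origin on its skin, turns as it rolls; use the centre).
- ball_green2: The other green ball as a body (use the centre).
- ball_amber: The amber ball as a body (use the centre).
- rack: Fixed white drain rack, blue walls, 155 (x) by 238 (y) mm. Origin: centre of its underside; x points from the open front to the back, along the lanes. Floor 6 mm above the table, from x = -77.5 to +77.5. Three lanes 74 mm wide inside, centred on y = -78, 0, +78 mm, dividers 14 mm high above the floor. One ball lies in each lane, 0 to 25 mm in front of the stop bar.
- stop_bar (a point): Middle of the round black stop bar across the back of the lanes, on its axis (x = +50, y = 0, z = 26 mm of the rack; axes as the rack). Bar 10 mm thick: a ball stops against it with its centre 30 mm in front of the axis, and 15 mm stay free between floor and bar, so the scoop's lip slides under it and the ball rolls up into the pocket.
- jig: Fixed bonding jig: plywood board 150 (x) by 260 (y) by 12 mm, origin at the centre of its underside, x points to the back. On it two black rubber ring seats and, behind them, an upright clear plastic fence on aluminium brackets, 48 mm high above the table, its front face at x = +19 mm (31 mm behind the seats' centres), which stops a ball that rolls on. Approach the seats from the front (-x side).
- seat_a (a point): Centre of one ring seat, at the level of the ring's top, 30 mm above the table (x = -12, y = +60 mm of the jig; axes as the jig). Ring 60 mm outside, 46 mm inside, 18 mm high. A ball that lies in it has its centre 9 mm above this point.
- seat_b (a point): Centre of the other ring seat, the same, at x = -12, y = -60 mm of the jig.
- mat: Fixed black rubber mat, 230 (x) by 100 (y) by 3 mm, where the scoop stands at the start. Origin: centre of its underside (top at z = 3 mm).
- tape: Roll of blue tape, 104 mm across, 38 mm high, lying flat, loose bystander. Origin: centre of underside.
- cutter: Green pen-shaped glass cutter, 150 mm long, 15 mm thick, loose bystander. Origin: centre of underside.
- pliers: Running pliers with blue handles, 170 mm long, 15 mm high, loose bystander. Origin: middle of underside.
- uv_torch: Dark steel curing torch, 130 mm long, 34 mm thick, loose bystander. Origin: middle of underside.
Mind the look-alikes: they are no part of the job. There is more than one size of the mat; the one meant has the size given above. Leave any purple look-alike of the ball_amber alone.

How it is judged:
On the way, in this order (a step that is already met when the one before it is completed fails the run):
1. a green ball lies in the scoop, lifted clear of the rack (((height (world z) of ball_green1_center above 0.07 m and contact force between ball_green1 and scoop above 0.4 N) or (height (world z) of ball_green2_center above 0.07 m and contact force between ball_green2 and scoop above 0.4 N))), for 0.2 s.
2. one green ball lies in a seat of the jig (((horizontal distance between ball_green1_center and seat_a below 0.006 m and z of ball_green1_center in the frame of seat_a between 0.005 and 0.015 m and linear speed of ball_green1 below 0.05 m/s) or (horizontal distance between ball_green1_center and seat_b below 0.006 m and z of ball_green1_center in the frame of seat_b between 0.005 and 0.015 m and linear speed of ball_green1 below 0.05 m/s) or (horizontal distance between ball_green2_center and seat_a below 0.006 m and z of ball_green2_center in the frame of seat_a between 0.005 and 0.015 m and linear speed of ball_green2 below 0.05 m/s) or (horizontal distance between ball_green2_center and seat_b below 0.006 m and z of ball_green2_center in the frame of seat_b between 0.005 and 0.015 m and linear speed of ball_green2 below 0.05 m/s))), for 0.2 s.
3. a second green ball lies in the other seat ((((horizontal distance between ball_green1_center and seat_a below 0.006 m and z of ball_green1_center in the frame of seat_a between 0.005 and 0.015 m and linear speed of ball_green1 below 0.05 m/s) and (horizontal distance between ball_green2_center and seat_b below 0.006 m and z of ball_green2_center in the frame of seat_b between 0.005 and 0.015 m and linear speed of ball_green2 below 0.05 m/s)) or ((horizontal distance between ball_green2_center and seat_a below 0.006 m and z of ball_green2_center in the frame of seat_a between 0.005 and 0.015 m and linear speed of ball_green2 below 0.05 m/s) and (horizontal distance between ball_green1_center and seat_b below 0.006 m and z of ball_green1_center in the frame of seat_b between 0.005 and 0.015 m and linear speed of ball_green1 below 0.05 m/s)))), for 0.2 s.
At the end, for the whole second after the job is handed in: Each of the two ring seats holds one green ball at rest (centre within 6 mm of the seat's centre seen from above, resting on the ring), the amber ball lies on the floor of the rack in front of the stop bar, and the scoop stands flat (within 0.08 rad) and at rest with its origin over the rubber mat ((((horizontal distance between ball_green1_center and seat_a below 0.006 m and z of ball_green1_center in the frame of seat_a between 0.005 and 0.015 m and linear speed of ball_green1 below 0.05 m/s) and (horizontal distance between ball_green2_center and seat_b below 0.006 m and z of ball_green2_center in the frame of seat_b between 0.005 and 0.015 m and linear speed of ball_green2 below 0.05 m/s)) or ((horizontal distance between ball_green2_center and seat_a below 0.006 m and z of ball_green2_center in the frame of seat_a between 0.005 and 0.015 m and linear speed of ball_green2 below 0.05 m/s) and (horizontal distance between ball_green1_center and seat_b below 0.006 m and z of ball_green1_center in the frame of seat_b between 0.005 and 0.015 m and linear speed of ball_green1 below 0.05 m/s))) and x of ball_amber_center in the frame of rack between -0.08 and 0.05 m and y of ball_amber_center in the frame of rack between -0.12 and 0.12 m and z of ball_amber_center in the frame of rack between 0.025 and 0.037 m and x of scoop in the frame of mat between -0.115 and 0.115 m and y of scoop in the frame of mat between -0.05 and 0.05 m and z of scoop in the frame of mat between 0 and 0.007 m and angle between scoop's own z axis and vertical below 0.08 rad and linear speed of scoop below 0.02 m/s); the robot touches nothing.
It fails at once if the gripper or the arm touches a glass ball (contact force between any of ball_green1, ball_green2, ball_amber and the fingers above 0.3 N or contact force between any of ball_green1, ball_green2, ball_amber and the arm above 0.3 N).
It fails at once if a glass ball is dropped or flung (faster than 1.2 m/s) (linear speed of any of ball_green1, ball_green2, ball_amber above 1.2 m/s).
It fails at once if the amber ball is lifted out of the rack (height (world z) of ball_amber_center above 0.065 m).
It fails at once if a bystander is moved more than 30 mm (distance of any of tape, cutter, pliers, uv_torch from where it was at the start of the episode above 0.03 m).
It also fails if it takes over 72 s, if anything falls off the work surface, if the arm or the gripper's body presses on something with over 40 N, if the wrist force passes 120 N, or if a joint passes its speed limit or range.

### The arm

A 6-joint arm with a two-finger parallel gripper is mounted at the origin on the work surface. World frame = base frame: x ahead of the robot, y to its left, z up, the work surface at z = 0. Lengths are in m, angles in rad, forces in N, time in s.
With the tool pointing down it reaches from about 0.325 to 0.85 m from the base axis. Payload 4.4 kg.
Tool frame: the origin (TCP) lies at the very end of the fingers, on their centre line; the grasp point (between the pads) lies 19 mm behind it (robot.pinch_z is the distance from the TCP to the grasp point, in m); x points along the fingers, z is the direction in which the jaws open and shut, and the axes are right-handed (so a half turn about x gives the same grasp; the last joint's range is limited). The gripper opens to 94 mm and grips with 3 to 60 N. Pads are 16 mm wide; open, the fingers measure 119 mm over their backs; the gripper's body (75 mm by 177 mm) begins 78 mm behind the grasp point.
Start: joints at [-1.478, 0.207, 1.542, -0, 1.393, -0.15], TCP at [0.139, -0.558, 0.205] pointing down, gripper open.
Joint ranges: [-2.73, 2.73], [-0.86, 2.22], [0.23, 2.46], [-1.11, 4.25], [0.08, 2.63], [-2.82, 2.82]. Speed limits (rad/s): [2.79, 2.79, 3.14, 3.14, 3.14, 3.14].

### API

Orientations are given as [roll, pitch, yaw] about the fixed x, y, z axes, in that order (R = Rz(yaw) Ry(pitch) Rx(roll)).
In Python, from station import robot, viewer gives the robot as it stands.
- The arm moves only by the tool carry_out, never from a script. Its argument "steps" is a list of rows, each an object of numbers: "tx", "ty", "tz": the shift along the tool's x, y, z scaled (see below); "roll": the turn about the tool's x scaled (see below); "claw": the closure, from 0 (fully open) to 1 (shut). A call has 1 to 20 rows; each row is the pose to reach, as a shift and turn from the pose measured when the call began, along the tool's axes at that moment; what a row does not reach only later rows make up. The controller multiplies each number of a shift by 400 mm and each number of a turn by 90 degrees. A row lasts 1/8 s, in which the tool goes at most 62.5 mm and 10.7 degrees, less where a joint would pass 70% of its speed; a pose out of reach is approached as far as the arm can. A call with a number of a shift or a turn outside -1 to 1 is refused whole. A call with a gripper value outside its range is refused whole. The fingers move at their own pace and stop on an object; "grip_force" is the grip in N (left out, the last holds). Time passes only in rows, so rows that repeat a pose let the fingers close. It gives the time, the measured TCP pose, the force and the opening at its end, in the units of the state.
- robot.sense(): the state, without advancing time (a new reading comes with each control period).
- viewer.read_camera(name): name is "side" or "top"; returns a dict with "frame" (384x512x3 uint8, red, green, blue), "range_z" (384x512 float32, m along the optical axis (not along the pixel's ray), 0 where there is no reading), "fov_y" (degrees; the focal length in pixels is half the picture's height over the tangent of half this angle, whatever the lens; pixels are square), "cx", "cy" (the principal point, pixels), "k1" (the pictures are not rectified: a ray, as slopes to the right and down, at radius r is drawn at 1 + k1 r^2 times it, then the intrinsics apply), "origin" and "attitude" of the camera in the world. Camera axes: x right, y up, looking along -z (the intrinsics and any distortion apply to the point x, -y, -z); pixel columns grow to the right and rows downward; lengths in m; the calibration is good to about 2 mm. A picture is of the moment at which its call begins.
- robot.finish_job(): hands the job in, once; it reports no verdict.
The state is a dict: "time": time; "q": joint angles; "joint_vel": joint speeds; "joint_efforts": joint torques, N m; "eef_pos": TCP position; "tcp_rot": TCP orientation; "wrist_force": force on the tool from outside, world axes, zero at the start; "moment": the same for the moment, N m; "opening": opening from 0.0 (shut) to 1.0 (fully open).
Only numpy, scipy, OpenCV 4.12 (cv2) and the standard library are available. Lean on these libraries where they do the work, as an engineer would, in place of code of your own. Each camera call takes 0.05 s, during which the arm holds its last target.

## Working session

There is one attempt and no reset: what is moved stays moved. The work goes in short steps, Python scripts to look and compute and a tool call to move; the robot and the scene stay as the last step left them, time stands still between calls to the robot, and variables do not carry over. Pictures are saved under pics/ and viewed, and the job is handed in when it is done.

Besides the shell and the picture viewer there is one more tool, called after "Request:" as a command line: name --argument value ..., lists and objects as JSON in quotes. carry_out: Moves the arm, as the interface text tells. Its arguments: {"type":"object","properties":{"steps":{"type":"array"},"grip_force":{"type":"number"}},"required":["steps"]}

```bash
ls; mkdir -p pics
python3 - <<'E'
from station import robot, viewer
import cv2
print(robot.sense(), robot.pinch_z)
for n in ("side","top"):
    d=viewer.read_camera(n)
    cv2.imwrite(f"pics/{n}0.png",d["frame"][:,:,::-1])
    print(n,{k:d[k] for k in d if k not in("frame","range_z")})
E
```

```text
pics
{'time': 0.0, 'q': array([-1.47750634e+00,  2.07447541e-01,  1.54291355e+00,  1.58271173e-05,
        1.39350755e+00, -1.50497174e-01]), 'joint_vel': array([ 9.53171314e-04, -2.41258371e-04, -5.68895355e-07,  1.35958493e-03,
        2.18756914e-04,  7.19310987e-04]), 'joint_efforts': array([-1.76144781e-04, -3.70876050e+01, -2.81415278e+01,  6.99109607e-02,
        3.60488612e-02, -1.86286652e-04]), 'eef_pos': array([ 0.13871403, -0.55719691,  0.20429435]), 'tcp_rot': array([2.98425344, 1.56852029, 1.65724146]), 'wrist_force': array([-0.22048041,  0.67396927,  0.28734161]), 'moment': array([ 0.03992049, -0.05012678, -0.03219428]), 'opening': 1.0009661704429873} 0.0188
side {'fov_y': 42.63967291848614, 'cx': 258.2875121002313, 'cy': 191.93714035171809, 'k1': -0.17741993973458103, 'origin': array([0.35656828, 1.21482081, 1.15967817]), 'attitude': array([ 0.8237421 ,  0.01269117, -2.99073841])}
top {'fov_y': 46.683698025707706, 'cx': 251.39276530437542, 'cy': 192.60192783638016, 'k1': -0.13111421869453854, 'origin': array([0.40163038, 0.07036948, 1.32389635]), 'attitude': array([ 0.10502791, -0.00602309, -1.5480123 ])}
```

View pics/top0.png

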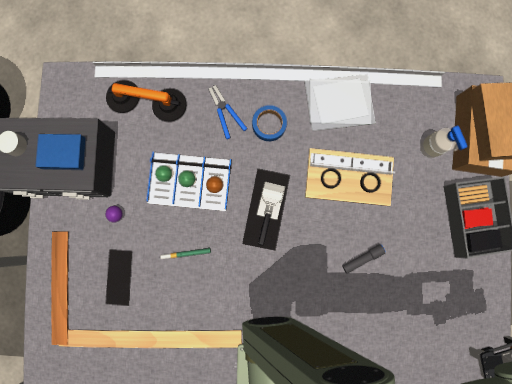

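View pics/side0.png

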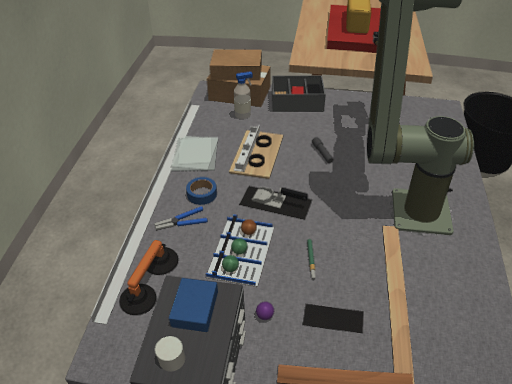

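```bash
cat > h.py <<'E'
import numpy as np, cv2
from scipy.spatial.transform import Rotation as R
from station import robot, viewer
class Cam:
    def __init__(s,name):
        d=viewer.read_camera(name); s.im=d["frame"]; s.rz=d["range_z"]
        f=s.im.shape[0]/2/np.tan(np.radians(d["fov_y"]/2))
        s.K=np.array([[f,0,d["cx"]],[0,f,d["cy"]],[0,0,1]]); s.D=np.array([d["k1"],0,0,0.])
        s.o=np.array(d["origin"]); s.R=R.from_euler("xyz",d["attitude"]).as_matrix()
        h,w=s.im.shape[:2]
        u,v=np.meshgrid(np.arange(w),np.arange(h))
        s.dirs=s.rays(np.c_[u.ravel(),v.ravel()]).reshape(h,w,3)
        s.P=s.o+s.dirs*s.rz[...,None]; s.ok=s.rz>0
        s.hsv=cv2.cvtColor(s.im,cv2.COLOR_RGB2HSV)
    def rays(s,px):
        p=cv2.undistortPoints(np.asarray(px,float).reshape(-1,1,2),s.K,s.D).reshape(-1,2)
        return np.c_[p[:,0],-p[:,1],-np.ones(len(p))]@s.R.T
    def onz(s,px,z):
        d=s.rays(px); return s.o+d*((z-s.o[2])/d[:,2])[:,None]
    def proj(s,X):
        c=(np.atleast_2d(X)-s.o)@s.R; c=c*[1,-1,-1]
        return cv2.projectPoints(c,np.zeros(3),np.zeros(3),s.K,s.D)[0].reshape(-1,2)
def tri(a,pa,b,pb):
    da=a.rays([pa])[0];db=b.rays([pb])[0];da/=np.linalg.norm(da);db/=np.linalg.norm(db)
    t=np.linalg.lstsq(np.c_[da,-db],b.o-a.o,rcond=None)[0]
    A=a.o+da*t[0];B=b.o+db*t[1]; return (A+B)/2,np.linalg.norm(A-B)
def save(n,im,box=None,k=1):
    if box: im=im[box[1]:box[3],box[0]:box[2]]
    cv2.imwrite(f"pics/{n}.png",cv2.resize(im[:,:,::-1],None,fx=k,fy=k,interpolation=cv2.INTER_CUBIC))
def blob(mask,amin=20):
    n,l,st,c=cv2.connectedComponentsWithStats(mask.astype(np.uint8))
    return [(c[i],st[i],l==i) for i in range(1,n) if st[i,4]>=amin]
E
python3 - <<'E'
from h import *
for n in("top","side"):
    c=Cam(n); P=c.P; h,s,v=[c.hsv[...,i].astype(int) for i in range(3)]
    x,y,z=P[...,0],P[...,1],P[...,2]
    ws=(x>.3)&(x<.85)&(y>-.5)&(y<.5)&c.ok
    print(n,"table z median",np.median(z[ws]))
    for nm,m in(("green",(h>45)&(h<80)&(s>90)),("amber",(h>3)&(h<18)&(s>140)),("blue",(h>100)&(h<125)&(s>120))):
        for b,st,mm in blob(m&ws,15):
            print(nm,b.round(1),st, "zmed/max",np.median(z[mm]).round(3),z[mm].max().round(3),"plane.031",c.onz([b],.031)[0].round(4))
    save(n+"1",c.im,(90,60,410,270) if n=="top" else (130,110,340,300),2.5 if n=="top" else 3)
E
```

```text
top table z median 0.0012294000668127136
green [163.2 173.2] [156 166  15  15 175] zmed/max 0.05 0.059 plane.031 [0.5894 0.327  0.031 ]
green [186.7 178.5] [179 171  16  16 183] zmed/max 0.049 0.061 plane.031 [0.5754 0.2566 0.031 ]
green [193.6 252.1] [177 248  33   8 129] zmed/max 0.014 0.022 plane.031 [0.3612 0.2287 0.031 ]
amber [141.   93.1] [111  83  61  23 650] zmed/max 0.087 0.096 plane.031 [0.8337 0.4075 0.031 ]
amber [270.5 112.1] [262 110  18   7  28] zmed/max 0.018 0.03 plane.031 [0.7815 0.0141 0.031 ]
amber [214.  184.4] [207 177  15  16 195] zmed/max 0.049 0.062 plane.031 [0.5596 0.1757 0.031 ]
blue [235.4 116.9] [225 104  22  27 150] zmed/max 0.012 0.018 plane.031 [0.7642 0.1186 0.031 ]
blue [268.5 124.4] [252 106  35  35 414] zmed/max 0.037 0.045 plane.031 [0.7436 0.0195 0.031 ]
blue [223.  122.8] [217 108  13  31 140] zmed/max 0.012 0.02 plane.031 [0.7453 0.155  0.031 ]
blue [456.8 136.5] [448 125  17  25 237] zmed/max 0.194 0.202 plane.031 [ 0.7258 -0.5607  0.031 ]
blue [149.8 175.1] [147 152   7  49  71] zmed/max 0.02 0.04 plane.031 [0.5831 0.3667 0.031 ]
blue [175.
[... 1523 characters left out ...]
019 plane.031 [0.7445 0.1782 0.031 ]
blue [238.6 219.9] [235 218   9   4  23] zmed/max 0.015 0.025 plane.031 [0.5964 0.1503 0.031 ]
blue [263.8 224. ] [255 222  17   5  43] zmed/max 0.013 0.046 plane.031 [0.5142 0.157  0.031 ]
blue [232.2 237.6] [229 236   8   4  18] zmed/max 0.015 0.052 plane.031 [0.6025 0.2275 0.031 ]
blue [255.1 241.5] [244 239  22   6  53] zmed/max 0.016 0.043 plane.031 [0.53   0.2332 0.031 ]
blue [217.9 253.7] [214 251  10   6  25] zmed/max 0.018 0.041 plane.031 [0.6327 0.2971 0.031 ]
blue [248.3 260.4] [237 257  24   7  68] zmed/max 0.014 0.04 plane.031 [0.5385 0.3094 0.031 ]
blue [228.7 277.9] [206 271  49  14 149] zmed/max 0.018 0.039 plane.031 [0.5834 0.381  0.031 ]
```

View pics/top1.png

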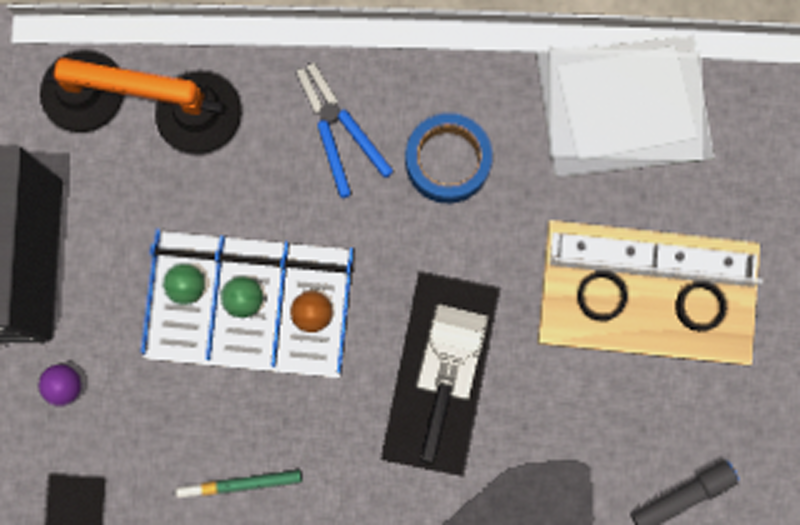

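View pics/side1.png

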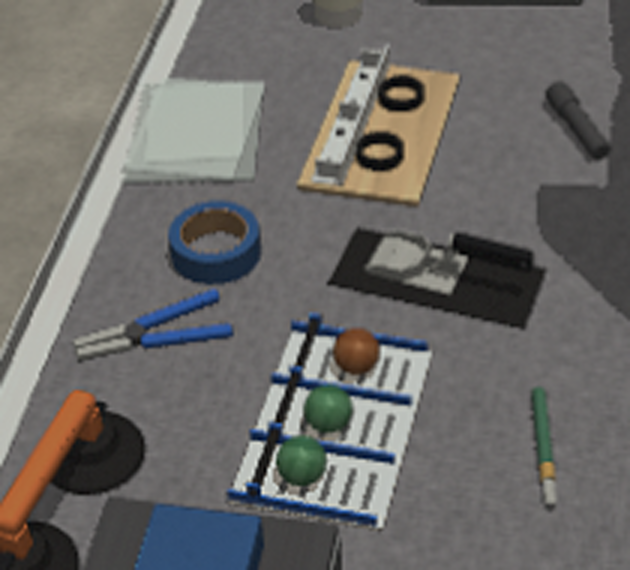

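```bash
cat > meas.py <<'E'
from h import *
c=Cam("top"); d=Cam("side")
def rect(p): 
    (cx,cy),(w,h),a=cv2.minAreaRect(p[:,:2].astype(np.float32)*1000); 
    return np.round([cx,cy,w,h,a],1)
def contour_pts(m,cam,z):
    cs,_=cv2.findContours(m.astype(np.uint8),cv2.RETR_EXTERNAL,cv2.CHAIN_APPROX_NONE)
    k=max(cs,key=cv2.contourArea).reshape(-1,2); return cam.onz(k,z)
for nm,cam in(("top",c),("side",d)):
    h,s,v=[cam.hsv[...,i].astype(int) for i in range(3)]; x,y,z=[cam.P[...,i] for i in range(3)]
    reg=lambda a,b,e,f:(x>a)&(x<b)&(y>e)&(y<f)&cam.ok
    white=(s<40)&(v>170)&reg(.46,.70,.10,.40)&(z<.013)
    p=cam.P[white]; p=cam.onz(np.argwhere(white)[:,::-1],.006)
    print(nm,"rack white",rect(p))
    # blue walls
    bl=(h>100)&(h<125)&(s>100)&reg(.46,.70,.10,.40)&(z>.012)&(z<.035)
    wood=(h>10)&(h<30)&(s>60)&(v>130)&reg(.45,.75,-.40,-.08)&(z<.02)
    p=cam.onz(np.argwhere(wood)[:,::-1],.012); print("jig wood",rect(p))
    ring=(v<70)&reg(.52,.66,-.36,-.1)&(z>.008)
    for b,st,mm in blob(ring,40):
        k=contour_pts(mm,cam,.03)[:,:2]*1000
        hm=mm.copy().astype(np.uint8); cs,hi=cv2.findContours(hm,cv2.RETR_CCOMP,cv2.CHAIN_APPROX_NONE)
        print("ring",st,"outer",np.round(cv2.fitEllipse(k.astype(np.float32))[:2],1), end=" ")
        for q,w in zip(cs,hi[0]):
            if w[3]>=0 and len(q)>10: print("inner",np.round(cv2.fitEllipse((cam.onz(q.reshape(-1,2),.03)[:,:2]*1000).astype(np.float32))[:2],1),end="")
        print()
    mat=(v<60)&reg(.30,.60,-.1,.13)&(z<.02)
    p=cam.onz(np.argwhere(mat)[:,::-1],.003); print("mat",rect(p))
    hd=reg(.30,.60,-.1,.13)&(z>.05)&(z<.085)
    bs=blob(hd,15)
    for b,st,mm in bs:
        p=cam.onz(np.argwhere(mm)[:,::-1],.065); print("handle-top",st,rect(p),np.median(cam.P[mm][:,2]).round(4))
    pan=(s<60)&(v>120)&reg(.35,.60,-.06,.11)&(z<.04)&(x>.40)
    pan=max(blob(pan),key=lambda b:b[1][4]); 
    print("pan",rect(cam.onz(np.argwhere(pan[2])[:,::-1],.010)))
E
python3 meas.py
```

```text
top rack white [571.3 254.4 235.  155.4  85.8]
jig wood [ 595.7 -228.2  261.4  151.1   85.5]
ring [321 169  20  19  99] outer [[ 587.  -166.6]
 [  53.6   57.1]] inner [[ 587.2 -166.4]
 [  48.7   51.3]]
ring [361 173  19  19 116] outer [[ 577.7 -285. ]
 [  54.4   57.8]] inner [[ 577.8 -285.5]
 [  48.1   49.5]]
mat [493.2  22.   98.1 227.8  80. ]
handle-top [258 212  14  34 197] [434.6  27.6  19.2  95.1  76.6] 0.0633
pan [502.   98.2  52.6 200.3  80.1]
side rack white [570.8 255.9 230.  153.9  85.5]
jig wood [ 596.6 -227.4  261.3  149.8   85.4]
ring [256 135  15  12 106] outer [[ 579.4 -276. ]
 [  56.5   70.1]] inner [[ 577.7 -275.6]
 [  37.8   44. ]]
ring [249 154  15  13 117] outer [[ 587.8 -157.3]
 [  54.5   70.9]] inner [[ 588.  -157.1]
 [  36.2   45.1]]
mat [494.1  23.7  98.4 226.7  80. ]
handle-top [279 187  29  13 184] [433.3  35.6  32.8  98.1  75.9] 0.0629
pan [ 5.411e+02 -5.000e-01  4.770e+01  5.130e+01  7.430e+01]
```

```bash
cat > go.py <<'E'
from h import *
def tool():
    s=robot.sense(); return s,np.array(s["eef_pos"]),R.from_euler("xyz",s["tcp_rot"]).as_matrix()
def goal(pos=None,yaw=None,grasp=False):
    """pos TCP target (m); yaw deg = scoop heading (jaw axis at yaw+90 mod 180)"""
    s,p,M=tool()
    jaw=np.degrees(np.arctan2(M[1,2],M[0,2]))
    out={}
    if pos is not None:
        d=M.T@(np.array(pos)-p)/.4; out.update(tx=d[0],ty=d[1],tz=d[2])
    if yaw is not None:
        dy=(yaw+90-jaw+90)%180-90   # wanted world-z rotation
        r=dy*(1 if M[2,0]>0 else -1)/90; out["roll"]=r
    print({k:round(float(v),4) for k,v in out.items()},"jaw",jaw.round(2),"q6",np.round(s["q"][5],2))
def show():
    s,p,M=tool(); print("t",round(s["time"],2),"tcp",p.round(4),"heading",np.degrees(np.arctan2(M[1,2],M[0,2])).round(2)-90,"toolx",M[:,0].round(3),"tooly",M[:,1].round(3),"F",np.round(s["wrist_force"],2),"M",np.round(s["moment"],3),"open",round(s["opening"],3),"q6",np.round(s["q"][5],2))
E
python3 - <<'E'
from go import *
show(); goal([.448,.0245,.15],-13.5); goal([.448,.0245,.034],-13.5)
c=Cam("top"); h,s,v=[c.hsv[...,i].astype(int) for i in range(3)]; x,y,z=[c.P[...,i] for i in range(3)]
m=(s<70)&(v>110)&(x>.42)&(x<.6)&(y>-.06)&(y<.085)&(z>0)&c.ok
b=max(blob(m),key=lambda b:b[1][4]); p=c.onz(np.argwhere(b[2])[:,::-1],.008)
print(b[1],cv2.minAreaRect((p[:,:2]*1000).astype(np.float32)))
E
```

```text
t 0.3 tcp [ 0.1387 -0.5577  0.205 ] heading -166.03 toolx [-0.     0.001 -1.   ] tooly [0.97  0.241 0.   ] F [0.18 0.27 0.48] M [-0.016  0.002 -0.03 ] open 0.999 q6 -0.15
{'tx': 0.1386, 'ty': 1.1016, 'tz': -1.2258, 'roll': 0.3052} jaw -76.03 q6 -0.15
{'tx': 0.4286, 'ty': 1.1016, 'tz': -1.2256, 'roll': 0.3052} jaw -76.03 q6 -0.15
[257 182  28  37 678] ((519.1234741210938, 8.063129425048828), (62.80339431762695, 102.08573913574219), 77.21382141113281)
```

Request:
carry_out --steps '[{"tx": 0.05, "ty": 0.45, "tz": -0.5, "roll": 0.15, "claw": 0}, {"tx": 0.05, "ty": 0.9, "tz": -1.0, "roll": 0.31, "claw": 0}, {"tx": 0.05, "ty": 0.9, "tz": -1.0, "roll": 0.31, "claw": 0}, {"tx": 0.05, "ty": 0.9, "tz": -1.0, "roll": 0.31, "claw": 0}, {"tx": 0.05, "ty": 0.9, "tz": -1.0, "roll": 0.31, "claw": 0}, {"tx": 0.05, "ty": 0.9, "tz": -1.0, "roll": 0.31, "claw": 0}, {"tx": 0.05, "ty": 0.9, "tz": -1.0, "roll": 0.31, "claw": 0}, {"tx": 0.05, "ty": 0.9, "tz": -1.0, "roll": 0.31, "claw": 0}, {"tx": 0.05, "ty": 0.9, "tz": -1.0, "roll": 0.31, "claw": 0}, {"tx": 0.05, "ty": 0.9, "tz": -1.0, "roll": 0.31, "claw": 0}, {"tx": 0.05, "ty": 0.9, "tz": -1.0, "roll": 0.31, "claw": 0}]'

```text
time: 1.72
eef_pos: [0.3914, -0.0831, 0.1855]
tcp_rot: [-1.049, 1.571, -2.862]
wrist_force: [1.6, 0.7, 0.4]
opening: 1.0
```

Run:
```python
from go import *
show(); goal([.447,.0246,.11],-13); goal([.447,.0246,.035],-13)
```

```text
t 1.73 tcp [ 0.3914 -0.0831  0.1855] heading -193.91 toolx [-0. -0. -1.] tooly [ 0.971 -0.24  -0.   ] F [1.57 0.72 0.36] M [0.011 0.031 0.044] open 1.0 q6 1.39
{'tx': 0.1887, 'ty': 0.0702, 'tz': -0.2949, 'roll': -0.0102} jaw -103.91 q6 1.39
{'tx': 0.3762, 'ty': 0.0702, 'tz': -0.2949, 'roll': -0.0102} jaw -103.91 q6 1.39
```

Request:
carry_out --steps '[{"tx": 0.1, "ty": 0.07, "tz": -0.295, "roll": -0.01, "claw": 0}, {"tx": 0.19, "ty": 0.07, "tz": -0.295, "roll": -0.01, "claw": 0}, {"tx": 0.19, "ty": 0.07, "tz": -0.295, "roll": -0.01, "claw": 0.4}, {"tx": 0.19, "ty": 0.07, "tz": -0.295, "roll": -0.01, "claw": 0.4}, {"tx": 0.28, "ty": 0.07, "tz": -0.295, "roll": -0.01, "claw": 0.4}, {"tx": 0.34, "ty": 0.07, "tz": -0.295, "roll": -0.01, "claw": 0.4}, {"tx": 0.376, "ty": 0.07, "tz": -0.295, "roll": -0.01, "claw": 0.4}, {"tx": 0.376, "ty": 0.07, "tz": -0.295, "roll": -0.01, "claw": 0.4}]' --grip_force 60

```text
time: 2.72
eef_pos: [0.4467, 0.0236, 0.0352]
tcp_rot: [-0.985, 1.57, -2.784]
wrist_force: [0.5, 0.6, 0.5]
opening: 0.603
```

Run:
```python
from go import *
show(); goal([.447,.0246,.035],-13)
c=Cam("top"); save("t2",c.im,(210,140,330,270),5)
c=Cam("side"); save("s2",c.im,(200,130,360,250),5)
```

```text
t 2.73 tcp [0.4467 0.0236 0.0352] heading -193.1 toolx [-0.001 -0.    -1.   ] tooly [ 0.974 -0.227 -0.001] F [0.46 0.57 0.47] M [ 0.059 -0.032  0.037] open 0.603 q6 1.66
{'tx': 0.0004, 'ty': 0.0001, 'tz': -0.0026, 'roll': -0.0011} jaw -103.1 q6 1.66
```

View pics/t2.png

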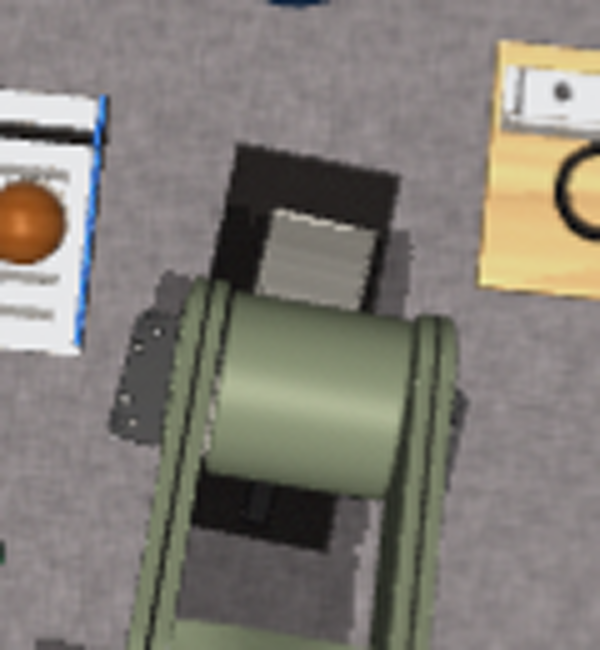

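View pics/s2.png

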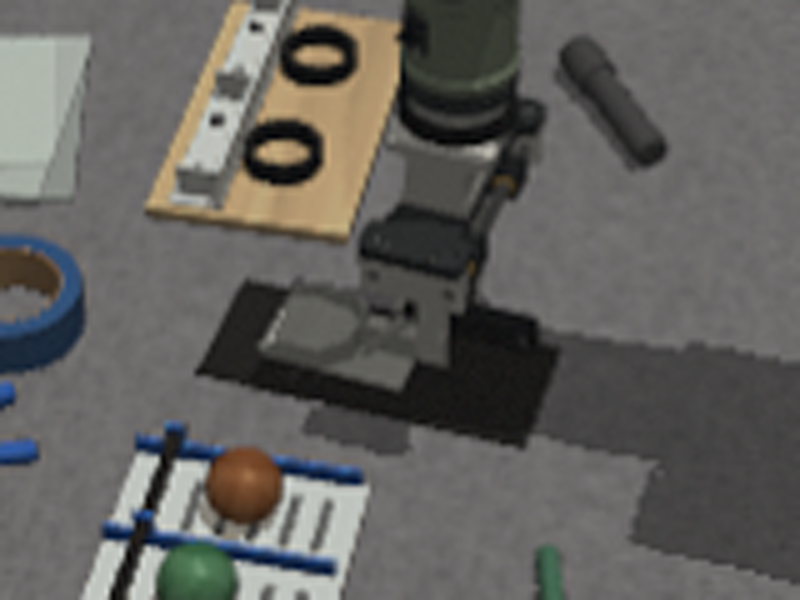

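Request:
carry_out --steps '[{"claw": 0.85}, {"claw": 1}, {"claw": 1}, {"claw": 1}, {"claw": 1}]' --grip_force 60

```text
invalid input
```

Run:
```python
from go import *
show()
```

```text
t 2.83 tcp [0.448  0.0239 0.0362] heading -193.06 toolx [ 0.002 -0.001 -1.   ] tooly [ 0.974 -0.226  0.002] F [0.85 0.05 0.56] M [ 0.039  0.043 -0.034] open 0.599 q6 1.66
```

Request:
carry_out --steps '[{"tx": 0, "ty": 0, "tz": 0, "roll": 0, "claw": 0.85}, {"tx": 0, "ty": 0, "tz": 0, "roll": 0, "claw": 1}, {"tx": 0, "ty": 0, "tz": 0, "roll": 0, "claw": 1}, {"tx": 0, "ty": 0, "tz": 0, "roll": 0, "claw": 1}, {"tx": 0, "ty": 0, "tz": 0, "roll": 0, "claw": 1}]' --grip_force 60

```text
time: 3.45
eef_pos: [0.448, 0.024, 0.0362]
tcp_rot: [1.537, 1.569, -0.262]
wrist_force: [-0.0, -0.1, 0.2]
opening: 0.166
```

Run:
```python
from go import *
show()
```

```text
t 3.45 tcp [0.448  0.024  0.0362] heading -193.06 toolx [ 0.002 -0.    -1.   ] tooly [ 0.974 -0.226  0.002] F [-0.03 -0.13  0.19] M [ 0.04   0.018 -0.054] open 0.166 q6 1.66
```

```bash
cat >> go.py <<'E'
RC=np.array([571.3,254.5]);RY=-4.3
JC={"a":np.array([588.,-167.]),"b":np.array([578.6,-286.])};JY=-4.5
GX=-88.;GZ=33.2  # TCP in scoop frame mm
def frame(o,yaw,x,y):
    a=np.radians(yaw); return o+np.array([x*np.cos(a)-y*np.sin(a),x*np.sin(a)+y*np.cos(a)])
def tcp_for(origin,yaw,zbase):
    p=frame(np.array(origin),yaw,GX,0); return np.r_[p,zbase+GZ]/1000
E
python3 - <<'E'
from go import *
p=tcp_for(frame(RC,RY,-62,76.5),RY,80); print(p); goal(p,RY)
E
```

```text
[0.4274581  0.34203147 0.1132    ]
{'tx': -0.193, 'ty': -0.2292, 'tz': -0.763, 'roll': -0.0973} jaw -103.06 q6 1.66
```

Request:
carry_out --steps '[{"tx": -0.06, "ty": 0, "tz": 0, "roll": 0, "claw": 1}, {"tx": -0.14, "ty": 0, "tz": -0.05, "roll": 0, "claw": 1}, {"tx": -0.2, "ty": -0.03, "tz": -0.15, "roll": -0.02, "claw": 1}, {"tx": -0.22, "ty": -0.08, "tz": -0.27, "roll": -0.04, "claw": 1}, {"tx": -0.22, "ty": -0.12, "tz": -0.4, "roll": -0.06, "claw": 1}, {"tx": -0.22, "ty": -0.16, "tz": -0.53, "roll": -0.08, "claw": 1}, {"tx": -0.22, "ty": -0.2, "tz": -0.65, "roll": -0.097, "claw": 1}, {"tx": -0.21, "ty": -0.23, "tz": -0.74, "roll": -0.097, "claw": 1}, {"tx": -0.195, "ty": -0.23, "tz": -0.763, "roll": -0.097, "claw": 1}, {"tx": -0.195, "ty": -0.23, "tz": -0.763, "roll": -0.097, "claw": 1}, {"tx": -0.195, "ty": -0.23, "tz": -0.763, "roll": -0.097, "claw": 1}]' --grip_force 60

```text
time: 4.82
eef_pos: [0.427, 0.3407, 0.1135]
tcp_rot: [0.446, 1.569, -1.201]
wrist_force: [0.3, -0.8, -1.6]
opening: 0.166
```

Run:
```python
from go import *
show()
c=Cam("top"); save("t3",c.im,(110,110,270,270),4)
c=Cam("side"); save("s3",c.im,(190,210,330,310),5)
np.savez("s3.npz",im=c.im,P=c.P)
```

```text
t 4.83 tcp [0.427  0.3407 0.1135] heading -184.4 toolx [ 0.001 -0.002 -1.   ] tooly [ 0.997 -0.077  0.001] F [ 0.3  -0.77 -1.61] M [-0.007  0.09   0.009] open 0.166 q6 2.16
```

View pics/t3.png

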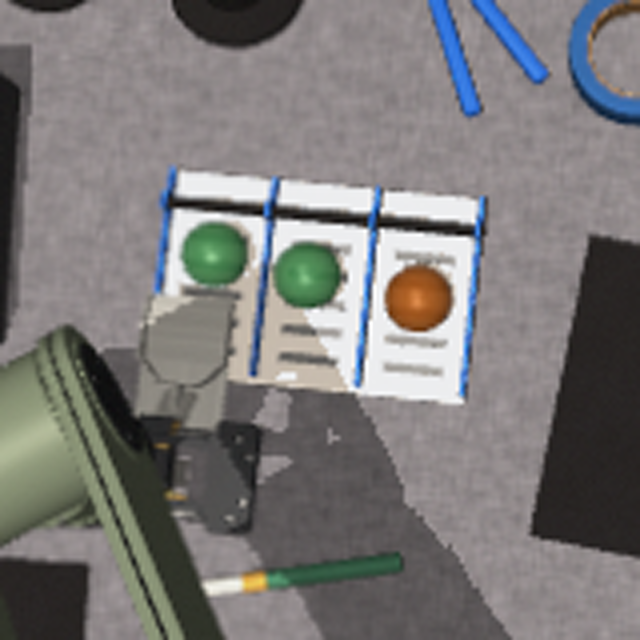

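View pics/s3.png

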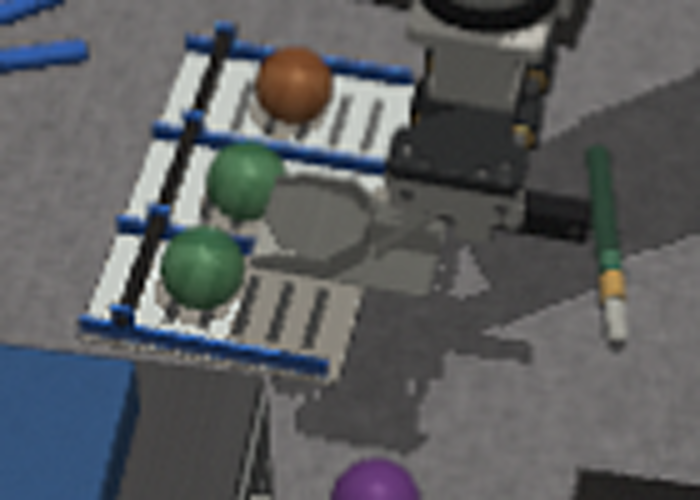

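```bash
cat > pan.py <<'E'
from go import *
def pan(c,zlo=.03):
    """scoop pan rect from top view; uses current tcp"""
    s,p,M=tool(); zb=p[2]-GZ/1000
    h,sa,v=[c.hsv[...,i].astype(int) for i in range(3)]; x,y,z=[c.P[...,i] for i in range(3)]
    hd=M[:2,1]; rx=(x-p[0])*hd[0]+(y-p[1])*hd[1]; ry=-(x-p[0])*hd[1]+(y-p[1])*hd[0]
    m=c.ok&(sa<75)&(rx>.0)&(rx<.15)&(abs(ry)<.05)&(z>zb-.02)&(z<zb+.045)
    bs=blob(m); b=max(bs,key=lambda b:b[1][4])
    pix=np.argwhere(b[2])[:,::-1]; q=c.onz(pix,zb+.008)
    print("pan rect",np.round(cv2.minAreaRect((q[:,:2]*1000).astype(np.float32))[0],1),np.round(cv2.minAreaRect((q[:,:2]*1000).astype(np.float32))[1:][0],1),cv2.minAreaRect((q[:,:2]*1000).astype(np.float32))[2])
    rq=(q[:,0]-p[0])*hd[0]+(q[:,1]-p[1])*hd[1]; yq=-(q[:,0]-p[0])*hd[1]+(q[:,1]-p[1])*hd[0]
    f=rq>np.percentile(rq,60)
    print("lip at rx",np.percentile(rq,99).round(4),"front half y",np.percentile(yq[f],[1,99]).round(4))
    P=c.P[b[2]]; rX=rx[b[2]]
    for a in np.arange(.0,.14,.015):
        k=(rX>a)&(rX<a+.015)&(abs(ry[b[2]])<.02)
        if k.sum()>4: print("rx %.3f z-zb %.4f n%d"%(a+.0075,np.median(P[k,2])-zb,k.sum()))
E
python3 - <<'E'
from pan import *
for n in("top","side"):
    c=Cam(n); print(n); pan(c)
    if n=="top":
        h,s,v=[c.hsv[...,i].astype(int) for i in range(3)]
        x,y=c.P[...,0],c.P[...,1]
        for b,st,mm in blob((h>45)&(h<80)&(s>70)&(x>.5)&(y>.2)&(y<.4),100): 
            q=c.onz([b],.031)[0]*1000; a=np.radians(-RY); d=q[:2]-RC; print("ball",q.round(1),"rack",frame(np.zeros(2),-RY,*d).round(1))
E
```

```text
top
pan rect [505.7 335.4] [63.8 92.3] 85.63975524902344
lip at rx 0.1235 front half y [-0.031   0.0313]
rx 0.037 z-zb 0.0123 n44
rx 0.052 z-zb 0.0034 n79
rx 0.068 z-zb 0.0023 n74
rx 0.082 z-zb 0.0021 n73
rx 0.098 z-zb 0.0052 n74
rx 0.112 z-zb 0.0043 n76
rx 0.128 z-zb 0.0021 n24
ball [589.5 327.1  31. ] rack [12.7 73.8]
ball [575.4 257.6  31. ] rack [3.9 3.4]
side
pan rect [499.3 333.5] [ 76.9 102. ] 85.39212799072266
lip at rx 0.1222 front half y [-0.0388  0.0355]
rx 0.022 z-zb 0.0086 n41
rx 0.037 z-zb 0.0095 n68
rx 0.052 z-zb 0.0080 n57
rx 0.068 z-zb 0.0096 n57
rx 0.082 z-zb 0.0041 n46
rx 0.098 z-zb 0.0064 n58
rx 0.112 z-zb 0.0060 n55
rx 0.128 z-zb 0.0036 n17
```

Run:
```python
from go import *
p=tcp_for(frame(RC,RY,-62,76),RY,6.3); print(p); goal(p,RY)
```

```text
[0.42742061 0.34153288 0.0395    ]
{'tx': 0.1869, 'ty': -0.0008, 'tz': -0.0007, 'roll': -0.0012} jaw -94.41 q6 2.16
```

Request:
carry_out --steps '[{"tx": 0.06, "ty": 0, "tz": 0, "roll": 0, "claw": 1}, {"tx": 0.12, "ty": 0, "tz": 0, "roll": 0, "claw": 1}, {"tx": 0.16, "ty": 0, "tz": 0, "roll": 0, "claw": 1}, {"tx": 0.18, "ty": 0, "tz": 0, "roll": 0, "claw": 1}, {"tx": 0.187, "ty": 0, "tz": 0, "roll": 0, "claw": 1}, {"tx": 0.187, "ty": 0, "tz": 0, "roll": 0, "claw": 1}]' --grip_force 60

```text
time: 5.78
eef_pos: [0.4282, 0.3415, 0.04]
tcp_rot: [1.657, 1.568, 0.009]
wrist_force: [0.1, 0.3, -2.9]
opening: 0.169
```

Run:
```python
from go import *
show(); goal(tcp_for(frame(RC,RY,-62,76),RY,6.3),RY); goal(tcp_for(frame(RC,RY,20,76),RY,6.3),RY)
c=Cam("side"); save("s4",c.im,(190,210,330,310),5)
```

```text
t 5.78 tcp [0.4282 0.3415 0.04  ] heading -184.41 toolx [ 0.003  0.    -1.   ] tooly [ 0.997 -0.077  0.003] F [ 0.15  0.3  -2.9 ] M [0.069 0.158 0.032] open 0.169 q6 2.16
{'tx': 0.0013, 'ty': -0.002, 'tz': 0.0, 'roll': -0.0013} jaw -94.41 q6 2.16
{'tx': 0.0019, 'ty': 0.203, 'tz': -0.0004, 'roll': -0.0013} jaw -94.41 q6 2.16
```

View pics/s4.png

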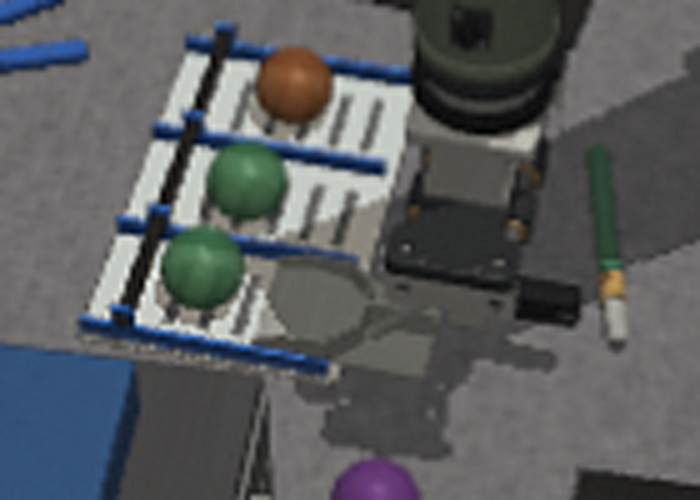

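Request:
carry_out --steps '[{"tx": 0.004, "ty": 0.0, "tz": 0, "roll": 0, "claw": 1}, {"tx": 0.004, "ty": 0.02, "tz": 0, "roll": 0, "claw": 1}, {"tx": 0.004, "ty": 0.04, "tz": 0, "roll": 0, "claw": 1}, {"tx": 0.004, "ty": 0.06, "tz": 0, "roll": 0, "claw": 1}, {"tx": 0.004, "ty": 0.08, "tz": 0, "roll": 0, "claw": 1}, {"tx": 0.004, "ty": 0.1, "tz": 0, "roll": 0, "claw": 1}, {"tx": 0.004, "ty": 0.12, "tz": 0, "roll": 0, "claw": 1}, {"tx": 0.004, "ty": 0.135, "tz": 0, "roll": 0, "claw": 1}, {"tx": 0.004, "ty": 0.15, "tz": 0, "roll": 0, "claw": 1}, {"tx": 0.004, "ty": 0.15, "tz": 0, "roll": 0, "claw": 1}]' --grip_force 60

```text
time: 7.08
eef_pos: [0.4885, 0.3372, 0.0393]
tcp_rot: [1.851, 1.568, 0.203]
wrist_force: [-3.3, 0.4, 4.6]
opening: 0.169
```

Run:
```python
from go import *
show(); goal(tcp_for(frame(RC,RY,20,76),RY,6.3),RY)
c=Cam("side"); save("s5",c.im,(190,210,330,310),5)
```

```text
t 7.08 tcp [0.4885 0.3372 0.0393] heading -184.43 toolx [ 0.003  0.001 -1.   ] tooly [ 0.997 -0.077  0.003] F [-3.35  0.42  4.56] M [0.041 0.855 0.03 ] open 0.169 q6 2.11
{'tx': -0.0004, 'ty': 0.0519, 'tz': 0.0004, 'roll': -0.0015} jaw -94.43 q6 2.11
```

View pics/s5.png

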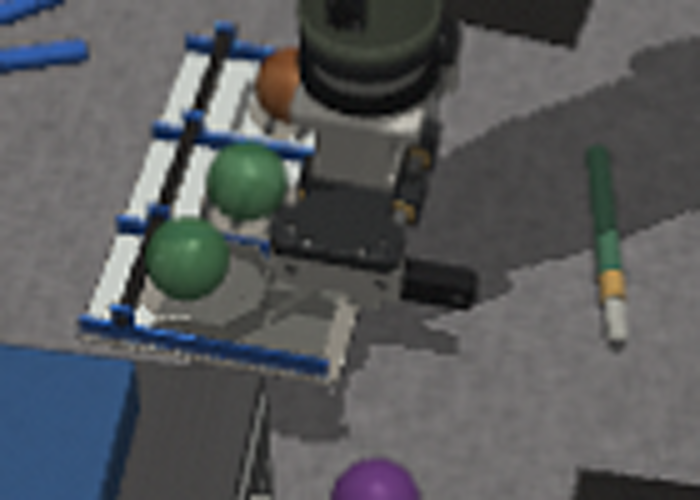

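Request:
carry_out --steps '[{"tx": 0, "ty": 0.012, "tz": 0, "roll": 0, "claw": 1}, {"tx": 0, "ty": 0.024, "tz": 0, "roll": 0, "claw": 1}, {"tx": 0, "ty": 0.036, "tz": 0, "roll": 0, "claw": 1}, {"tx": 0, "ty": 0.048, "tz": 0, "roll": 0, "claw": 1}, {"tx": 0, "ty": 0.052, "tz": 0, "roll": 0, "claw": 1}, {"tx": 0, "ty": 0.052, "tz": 0, "roll": 0, "claw": 1}]' --grip_force 60

```text
time: 7.88
eef_pos: [0.5097, 0.3354, 0.0393]
tcp_rot: [1.782, 1.567, 0.134]
wrist_force: [-2.6, -0.2, 1.0]
opening: 0.164
```

Run:
```python
from go import *
show(); goal(tcp_for(frame(RC,RY,20,76),RY,6.3),RY)
c=Cam("side"); save("s6",c.im,(190,210,330,310),5)
```

```text
t 7.88 tcp [0.5097 0.3354 0.0393] heading -184.43 toolx [ 0.004  0.001 -1.   ] tooly [ 0.997 -0.077  0.004] F [-2.65 -0.18  1.02] M [0.006 0.639 0.022] open 0.164 q6 2.09
{'tx': -0.0005, 'ty': -0.0013, 'tz': 0.0003, 'roll': -0.0014} jaw -94.43 q6 2.09
```

View pics/s6.png

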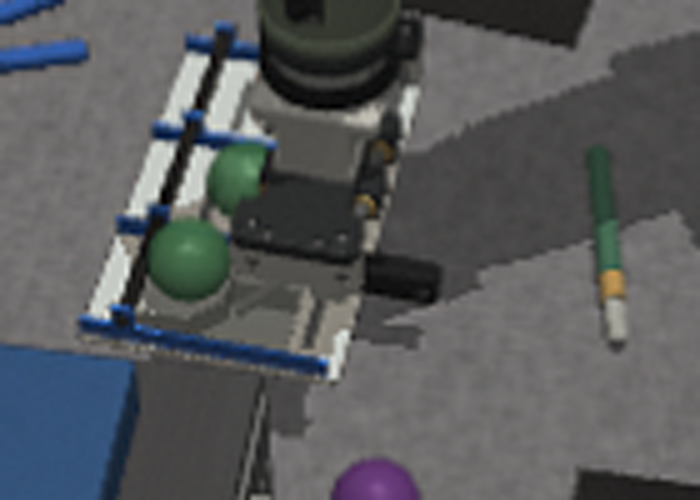

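Request:
carry_out --steps '[{"tx": 0, "ty": -0.004, "tz": 0, "roll": 0, "claw": 1}, {"tx": 0, "ty": -0.01, "tz": 0, "roll": 0, "claw": 1}, {"tx": 0, "ty": -0.018, "tz": 0, "roll": 0, "claw": 1}, {"tx": 0, "ty": -0.028, "tz": 0, "roll": 0, "claw": 1}, {"tx": 0, "ty": -0.038, "tz": 0, "roll": 0, "claw": 1}, {"tx": 0, "ty": -0.047, "tz": 0, "roll": 0, "claw": 1}, {"tx": 0, "ty": -0.054, "tz": 0, "roll": 0, "claw": 1}, {"tx": 0, "ty": -0.058, "tz": 0, "roll": 0, "claw": 1}, {"tx": 0, "ty": -0.06, "tz": 0, "roll": 0, "claw": 1}, {"tx": -0.002, "ty": -0.06, "tz": 0, "roll": 0, "claw": 1}, {"tx": -0.008, "ty": -0.06, "tz": 0, "roll": 0, "claw": 1}, {"tx": -0.012, "ty": -0.06, "tz": 0, "roll": 0, "claw": 1}, {"tx": -0.014, "ty": -0.06, "tz": 0, "roll": 0, "claw": 1}]' --grip_force 60

```text
time: 9.55
eef_pos: [0.4854, 0.3372, 0.0446]
tcp_rot: [1.743, 1.567, 0.095]
wrist_force: [0.1, -0.1, -4.2]
opening: 0.165
```

Run:
```python
from go import *
show()
c=Cam("side"); save("s7",c.im,(190,210,330,310),5)
c=Cam("top"); save("t7",c.im,(110,110,270,270),4)
```

```text
t 9.55 tcp [0.4854 0.3372 0.0446] heading -184.43 toolx [ 0.004  0.    -1.   ] tooly [ 0.997 -0.077  0.003] F [ 0.12 -0.08 -4.2 ] M [0.005 0.225 0.042] open 0.165 q6 2.11
```

View pics/s7.png

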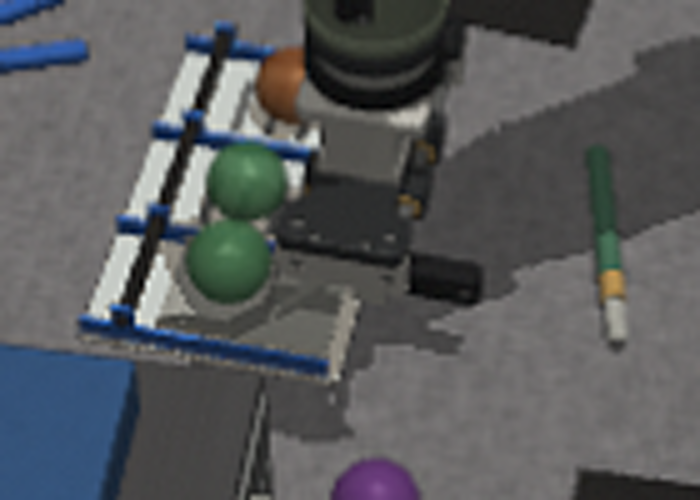

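View pics/t7.png

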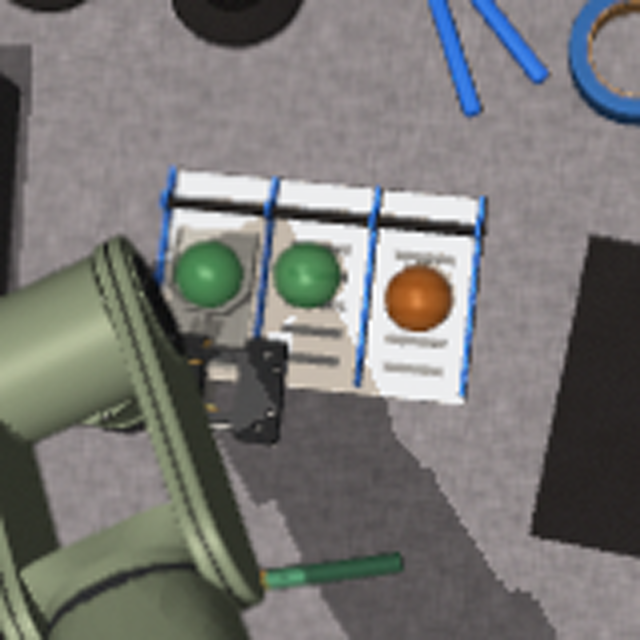

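Request:
carry_out --steps '[{"tx": -0.01, "ty": 0, "tz": 0, "roll": 0, "claw": 1}, {"tx": -0.03, "ty": 0, "tz": 0, "roll": 0, "claw": 1}, {"tx": -0.06, "ty": 0, "tz": 0, "roll": 0, "claw": 1}, {"tx": -0.1, "ty": 0, "tz": 0, "roll": 0, "claw": 1}, {"tx": -0.14, "ty": 0, "tz": 0, "roll": 0, "claw": 1}, {"tx": -0.17, "ty": 0, "tz": 0, "roll": 0, "claw": 1}, {"tx": -0.19, "ty": 0, "tz": 0, "roll": 0, "claw": 1}, {"tx": -0.2, "ty": 0, "tz": 0, "roll": 0, "claw": 1}, {"tx": -0.2, "ty": 0, "tz": 0, "roll": 0, "claw": 1}]' --grip_force 60

```text
time: 10.78
eef_pos: [0.4853, 0.3372, 0.1247]
tcp_rot: [1.767, 1.567, 0.119]
wrist_force: [-0.7, 0.9, -3.5]
opening: 0.164
```

Run:
```python
from pan import *
show()
c=Cam("side"); save("s8",c.im,(190,180,330,310),5)
c=Cam("top"); pan(c)
p=tcp_for(frame(JC["a"],JY,-100,0),JY,90); print(p); goal(p,JY)
```

```text
t 10.78 tcp [0.4853 0.3372 0.1247] heading -184.43 toolx [ 0.004  0.    -1.   ] tooly [ 0.997 -0.077  0.004] F [-0.75  0.88 -3.52] M [0.074 0.269 0.037] open 0.164 q6 2.11
pan rect [567.1 331.3] [64.1 84.7] 85.80741119384766
lip at rx 0.1242 front half y [-0.0307  0.0322]
rx 0.037 z-zb 0.0029 n14
rx 0.052 z-zb 0.0044 n67
rx 0.068 z-zb 0.0125 n54
rx 0.112 z-zb 0.0057 n41
rx 0.128 z-zb 0.0015 n27
[ 0.40057954 -0.15224969  0.1232    ]
{'tx': 0.0016, 'ty': -0.1155, 'tz': 1.2357, 'roll': 0.0008} jaw -94.43 q6 2.11
```

View pics/s8.png

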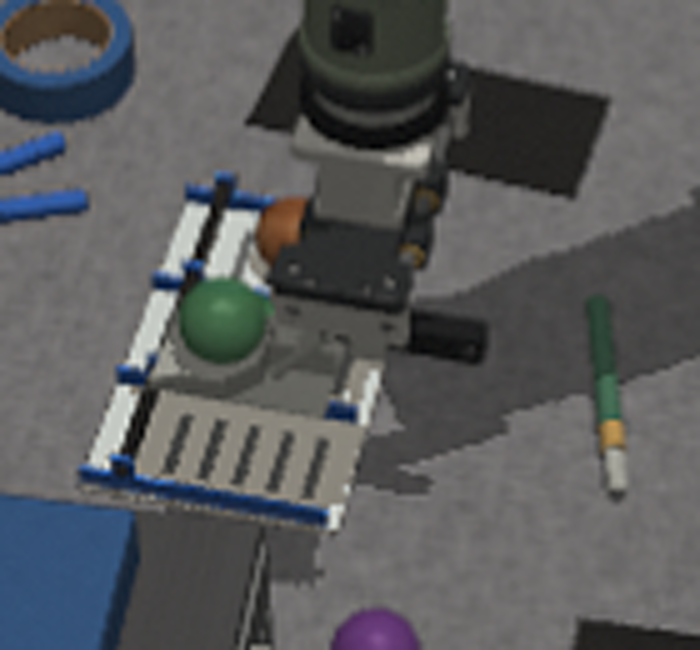

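Request:
carry_out --steps '[{"tx": 0, "ty": -0.001, "tz": 0.015, "roll": 0, "claw": 1}, {"tx": 0, "ty": -0.005, "tz": 0.045, "roll": 0, "claw": 1}, {"tx": 0, "ty": -0.009, "tz": 0.09, "roll": 0, "claw": 1}, {"tx": 0, "ty": -0.015, "tz": 0.15, "roll": 0, "claw": 1}, {"tx": 0, "ty": -0.023, "tz": 0.225, "roll": 0, "claw": 1}, {"tx": 0, "ty": -0.032, "tz": 0.315, "roll": 0, "claw": 1}, {"tx": 0, "ty": -0.041, "tz": 0.41, "roll": 0, "claw": 1}, {"tx": 0, "ty": -0.05, "tz": 0.505, "roll": 0, "claw": 1}, {"tx": 0, "ty": -0.06, "tz": 0.6, "roll": 0, "claw": 1}, {"tx": 0, "ty": -0.069, "tz": 0.69, "roll": 0, "claw": 1}, {"tx": 0, "ty": -0.077, "tz": 0.77, "roll": 0, "claw": 1}, {"tx": 0, "ty": -0.084, "tz": 0.84, "roll": 0, "claw": 1}, {"tx": 0, "ty": -0.09, "tz": 0.9, "roll": 0, "claw": 1}, {"tx": 0, "ty": -0.095, "tz": 0.945, "roll": 0, "claw": 1}, {"tx": 0, "ty": -0.098, "tz": 0.975, "roll": 0, "claw": 1}, {"tx": 0, "ty": -0.1, "tz": 0.99, "roll": 0, "claw": 1}, {"tx": 0, "ty": -0.1, "tz": 1.0, "roll": 0, "claw": 1}, {"tx": 0, "ty": -0.1, "tz": 1.0, "roll": 0, "claw": 1}]' --grip_force 60

```text
time: 13.12
eef_pos: [0.4141, -0.0586, 0.1239]
tcp_rot: [1.675, 1.568, 0.027]
wrist_force: [-0.5, 0.7, -4.3]
opening: 0.168
```

Run:
```python
from pan import *
show()
p=tcp_for(frame(JC["a"],JY,-85,0),JY,50); print(p); goal(p,JY)
```

```text
t 13.12 tcp [ 0.4141 -0.0586  0.1239] heading -184.42000000000002 toolx [ 0.003  0.    -1.   ] tooly [ 0.997 -0.077  0.003] F [-0.5   0.66 -4.25] M [0.046 0.282 0.033] open 0.168 q6 1.3
[ 0.4155333  -0.15342658  0.0832    ]
{'tx': 0.1016, 'ty': 0.0217, 'tz': 0.2361, 'roll': 0.0008} jaw -94.42 q6 1.3
```

Request:
carry_out --steps '[{"tx": 0, "ty": 0, "tz": 0.012, "roll": 0, "claw": 1}, {"tx": 0.005, "ty": 0.002, "tz": 0.036, "roll": 0, "claw": 1}, {"tx": 0.015, "ty": 0.005, "tz": 0.072, "roll": 0, "claw": 1}, {"tx": 0.03, "ty": 0.01, "tz": 0.115, "roll": 0, "claw": 1}, {"tx": 0.05, "ty": 0.015, "tz": 0.16, "roll": 0, "claw": 1}, {"tx": 0.07, "ty": 0.02, "tz": 0.198, "roll": 0, "claw": 1}, {"tx": 0.085, "ty": 0.022, "tz": 0.222, "roll": 0, "claw": 1}, {"tx": 0.096, "ty": 0.022, "tz": 0.234, "roll": 0, "claw": 1}, {"tx": 0.1, "ty": 0.022, "tz": 0.236, "roll": 0, "claw": 1}, {"tx": 0.1, "ty": 0.022, "tz": 0.236, "roll": 0, "claw": 1}]' --grip_force 60

```text
time: 14.38
eef_pos: [0.4156, -0.153, 0.0838]
tcp_rot: [1.795, 1.568, 0.147]
wrist_force: [0.6, -0.1, -5.0]
opening: 0.166
```

Run:
```python
from pan import *
show()
d=Cam("side"); save("s9",d.im,(230,110,350,230),5)
c=Cam("top"); save("t9",c.im,(290,130,410,250),5); pan(c)
p=tcp_for(frame(JC["a"],JY,-60,0),JY,32); print(p); goal(p,JY)
```

```text
t 14.38 tcp [ 0.4156 -0.153   0.0838] heading -184.4 toolx [ 0.003  0.    -1.   ] tooly [ 0.997 -0.077  0.003] F [ 0.56 -0.07 -5.  ] M [ 0.064  0.305 -0.021] open 0.166 q6 1.1
pan rect [ 494.6 -158.9] [62.7 88. ] 85.64091491699219
lip at rx 0.1225 front half y [-0.0308  0.031 ]
rx 0.037 z-zb 0.0020 n20
rx 0.052 z-zb 0.0056 n59
rx 0.068 z-zb 0.0135 n37
rx 0.112 z-zb 0.0045 n42
rx 0.128 z-zb 0.0021 n19
[ 0.44045623 -0.15538805  0.0652    ]
{'tx': 0.0475, 'ty': 0.0615, 'tz': 0.001, 'roll': 0.0013} jaw -94.39 q6 1.1
```

View pics/s9.png

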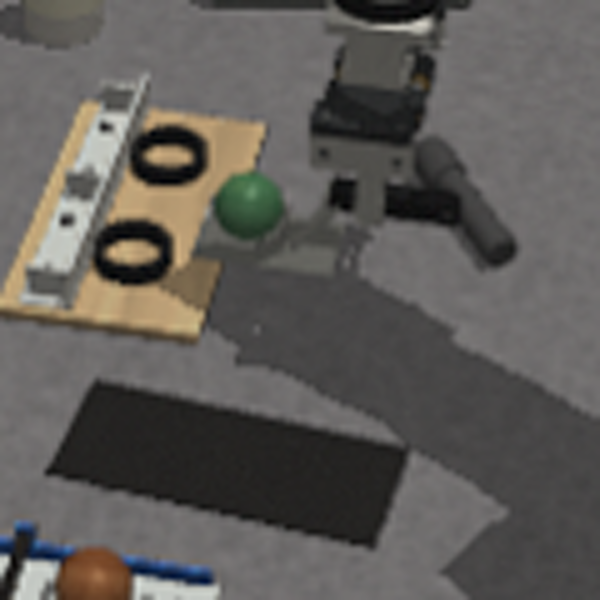

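View pics/t9.png

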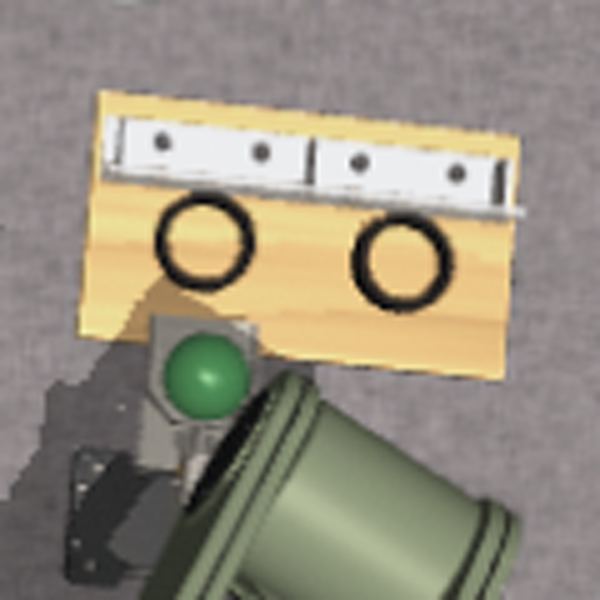

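Request:
carry_out --steps '[{"tx": 0.002, "ty": 0.003, "tz": 0, "roll": 0, "claw": 1}, {"tx": 0.008, "ty": 0.009, "tz": 0, "roll": 0, "claw": 1}, {"tx": 0.018, "ty": 0.018, "tz": 0, "roll": 0, "claw": 1}, {"tx": 0.028, "ty": 0.029, "tz": 0, "roll": 0, "claw": 1}, {"tx": 0.036, "ty": 0.04, "tz": 0, "roll": 0, "claw": 1}, {"tx": 0.042, "ty": 0.05, "tz": 0, "roll": 0, "claw": 1}, {"tx": 0.046, "ty": 0.057, "tz": 0, "roll": 0, "claw": 1}, {"tx": 0.047, "ty": 0.061, "tz": 0, "roll": 0, "claw": 1}, {"tx": 0.048, "ty": 0.062, "tz": 0, "roll": 0, "claw": 1}, {"tx": 0.048, "ty": 0.062, "tz": 0, "roll": 0, "claw": 1}]' --grip_force 60

```text
time: 15.72
eef_pos: [0.4407, -0.155, 0.065]
tcp_rot: [1.633, 1.567, -0.014]
wrist_force: [0.2, 0.9, -4.5]
opening: 0.168
```

Run:
```python
from pan import *
show()
d=Cam("side"); save("s10",d.im,(230,130,310,200),9)
c=Cam("top"); save("t10",c.im,(300,140,400,220),7); pan(c)
for dx,dz in((0,-1),(5,11),(11,21),(18,30),(25,39),(34,47)):
  p=tcp_for(frame(JC["a"],JY,-60+dx,0),JY,31+dz); goal(p,JY)
```

```text
t 15.72 tcp [ 0.4407 -0.155   0.065 ] heading -184.38 toolx [ 0.003 -0.    -1.   ] tooly [ 0.997 -0.076  0.003] F [ 0.22  0.93 -4.55] M [-0.019  0.279 -0.017] open 0.168 q6 1.12
pan rect [ 533.4 -161.9] [ 62.2 110.1] 85.65869903564453
lip at rx 0.1451 front half y [-0.0296  0.0301]
rx 0.037 z-zb 0.0026 n12
rx 0.052 z-zb 0.0047 n46
rx 0.068 z-zb 0.0136 n34
rx 0.112 z-zb 0.0037 n39
rx 0.128 z-zb 0.0012 n25
{'tx': 0.0046, 'ty': -0.0003, 'tz': 0.001, 'roll': 0.0013} jaw -94.38 q6 1.12
{'tx': -0.0254, 'ty': 0.0123, 'tz': 0.001, 'roll': 0.0013} jaw -94.38 q6 1.12
{'tx': -0.0503, 'ty': 0.0274, 'tz': 0.001, 'roll': 0.0013} jaw -94.38 q6 1.12
{'tx': -0.0728, 'ty': 0.045, 'tz': 0.0011, 'roll': 0.0013} jaw -94.38 q6 1.12
{'tx': -0.0952, 'ty': 0.0625, 'tz': 0.0011, 'roll': 0.0013} jaw -94.38 q6 1.12
{'tx': -0.1151, 'ty': 0.0851, 'tz': 0.0011, 'roll': 0.0013} jaw -94.38 q6 1.12
```

View pics/s10.png

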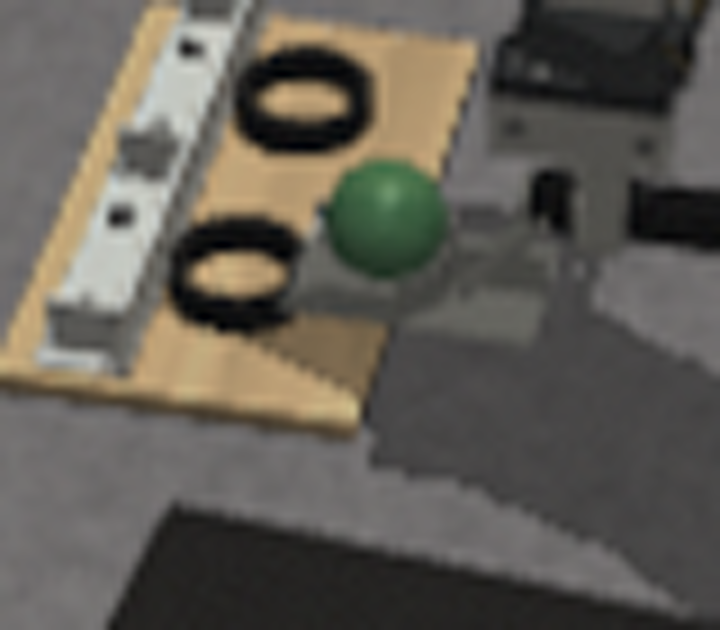

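View pics/t10.png

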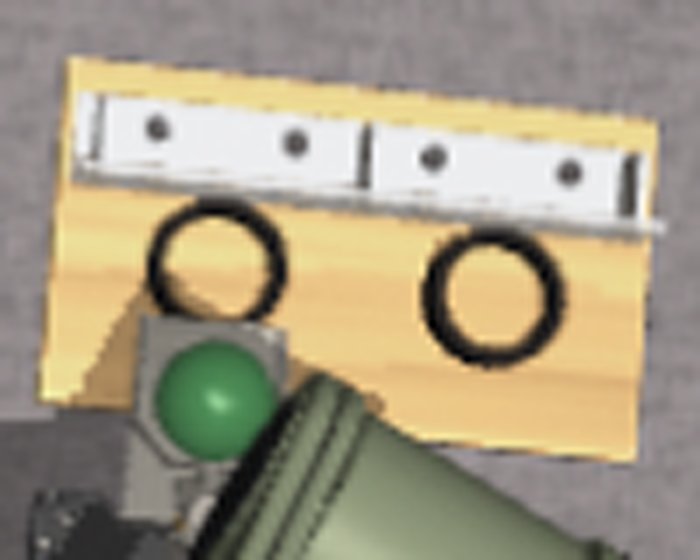

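Request:
carry_out --steps '[{"tx": 0.002, "ty": 0, "tz": 0, "roll": 0, "claw": 1}, {"tx": 0.003, "ty": 0, "tz": 0, "roll": 0, "claw": 1}, {"tx": 0.003, "ty": 0, "tz": 0, "roll": 0, "claw": 1}]' --grip_force 20

```text
time: 16.2
eef_pos: [0.4406, -0.1552, 0.0643]
tcp_rot: [1.536, 1.567, -0.112]
wrist_force: [-2.4, 0.3, 1.5]
opening: 0.171
```

Run:
```python
from go import *
show()
```

```text
t 16.2 tcp [ 0.4406 -0.1552  0.0643] heading -184.38 toolx [ 0.003 -0.    -1.   ] tooly [ 0.997 -0.076  0.003] F [-2.4   0.31  1.51] M [0.086 0.439 0.015] open 0.171 q6 1.12
```

Request:
carry_out --steps '[{"tx": 0, "ty": 0, "tz": 0, "roll": 0, "claw": 1}, {"tx": 0, "ty": 0, "tz": 0, "roll": 0, "claw": 1}, {"tx": -0.005, "ty": 0.001, "tz": 0, "roll": 0, "claw": 1}, {"tx": -0.01, "ty": 0.003, "tz": 0, "roll": 0, "claw": 1}, {"tx": -0.01, "ty": 0.003, "tz": 0, "roll": 0, "claw": 1}]' --grip_force 8

```text
time: 16.82
eef_pos: [0.4424, -0.1554, 0.0686]
tcp_rot: [1.49, 1.566, -0.158]
wrist_force: [0.8, 0.8, -2.6]
opening: 0.169
```

Run:
```python
from pan import *
show()
d=Cam("side"); save("s11",d.im,(230,130,310,200),9)
```

```text
t 16.82 tcp [ 0.4424 -0.1554  0.0686] heading -184.38 toolx [ 0.004 -0.001 -1.   ] tooly [ 0.997 -0.076  0.004] F [ 0.79  0.77 -2.64] M [ 0.003 -0.108 -0.021] open 0.169 q6 1.12
```

View pics/s11.png

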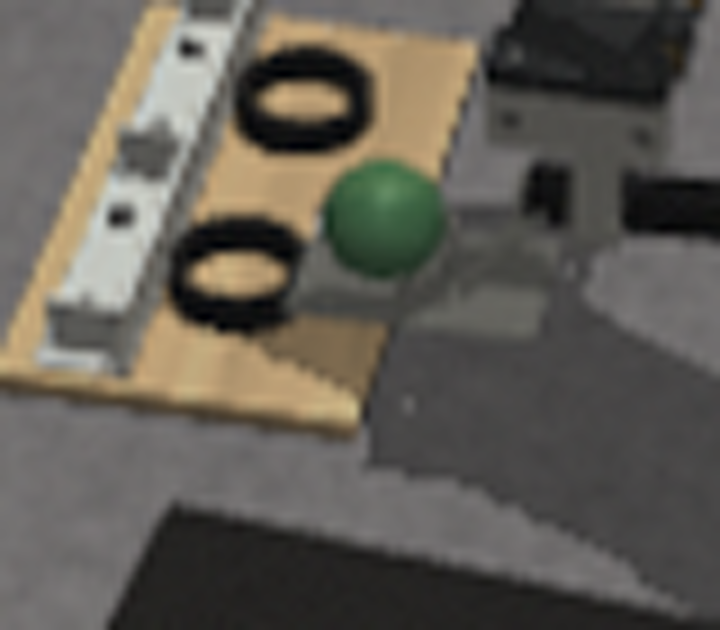

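Request:
carry_out --steps '[{"tx": -0.005, "ty": 0.002, "tz": 0, "roll": 0, "claw": 1}, {"tx": -0.01, "ty": 0.005, "tz": 0, "roll": 0, "claw": 1}, {"tx": -0.016, "ty": 0.008, "tz": 0, "roll": 0, "claw": 1}, {"tx": -0.022, "ty": 0.011, "tz": 0, "roll": 0, "claw": 1}, {"tx": -0.028, "ty": 0.015, "tz": 0, "roll": 0, "claw": 1}, {"tx": -0.034, "ty": 0.019, "tz": 0, "roll": 0, "claw": 1}, {"tx": -0.04, "ty": 0.022, "tz": 0, "roll": 0, "claw": 1}, {"tx": -0.045, "ty": 0.025, "tz": 0, "roll": 0, "claw": 1}, {"tx": -0.048, "ty": 0.027, "tz": 0, "roll": 0, "claw": 1}, {"tx": -0.048, "ty": 0.027, "tz": 0, "roll": 0, "claw": 1}]' --grip_force 8

```text
time: 18.12
eef_pos: [0.4533, -0.1563, 0.0879]
tcp_rot: [1.478, 1.566, -0.17]
wrist_force: [0.5, -0.2, -2.0]
opening: 0.169
```

Run:
```python
from pan import *
show()
d=Cam("side"); save("s12",d.im,(230,130,310,200),9)
d=Cam("top"); save("t12",d.im,(300,140,400,220),7)
```

```text
t 18.12 tcp [ 0.4533 -0.1563  0.0879] heading -184.39 toolx [ 0.005 -0.001 -1.   ] tooly [ 0.997 -0.076  0.005] F [ 0.46 -0.17 -1.98] M [0.065 0.075 0.052] open 0.169 q6 1.13
```

View pics/s12.png

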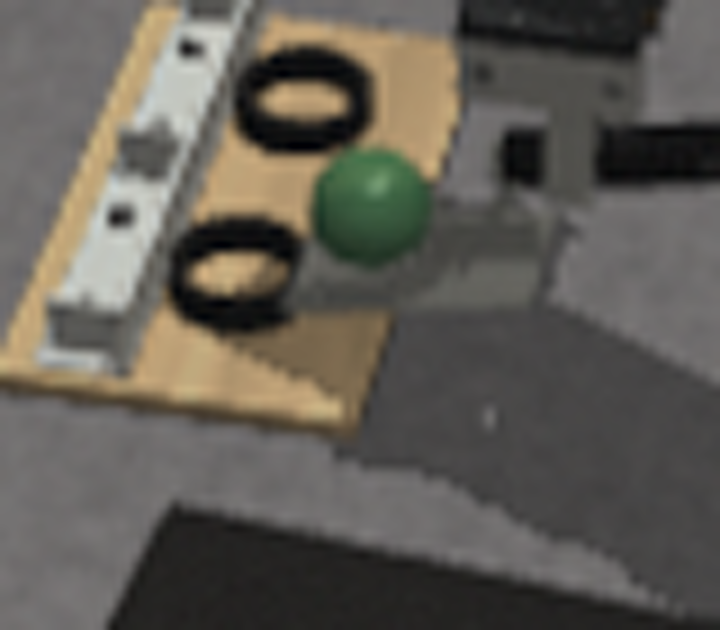

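View pics/t12.png

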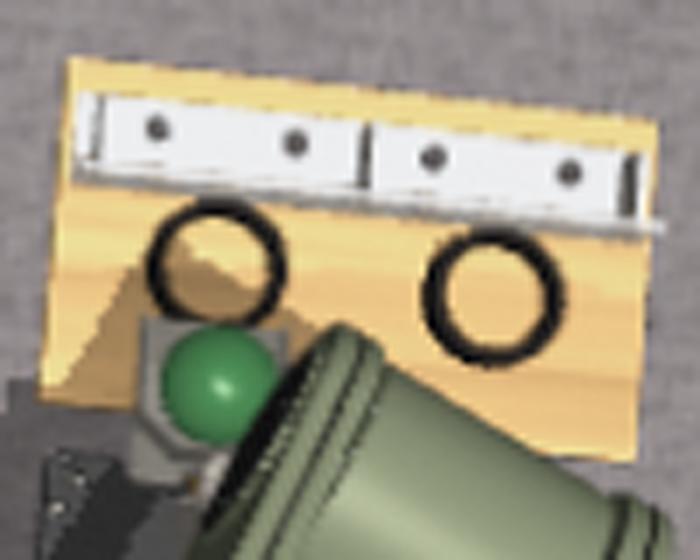

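Request:
carry_out --steps '[{"tx": -0.004, "ty": 0.002, "tz": 0, "roll": 0, "claw": 1}, {"tx": -0.008, "ty": 0.005, "tz": 0, "roll": 0, "claw": 1}, {"tx": -0.012, "ty": 0.008, "tz": 0, "roll": 0, "claw": 1}, {"tx": -0.016, "ty": 0.011, "tz": 0, "roll": 0, "claw": 1}, {"tx": -0.02, "ty": 0.014, "tz": 0, "roll": 0, "claw": 1}, {"tx": -0.02, "ty": 0.014, "tz": 0, "roll": 0, "claw": 1}]' --grip_force 8

```text
time: 18.98
eef_pos: [0.459, -0.1567, 0.0961]
tcp_rot: [1.468, 1.565, -0.179]
wrist_force: [-1.7, -0.1, -2.2]
opening: 0.169
```

Run:
```python
from pan import *
show()
d=Cam("side"); save("s13",d.im,(230,130,310,200),9)
```

```text
t 18.98 tcp [ 0.459  -0.1567  0.0961] heading -184.38 toolx [ 0.005 -0.001 -1.   ] tooly [ 0.997 -0.076  0.005] F [-1.71 -0.09 -2.21] M [0.142 0.038 0.026] open 0.169 q6 1.14
```

View pics/s13.png

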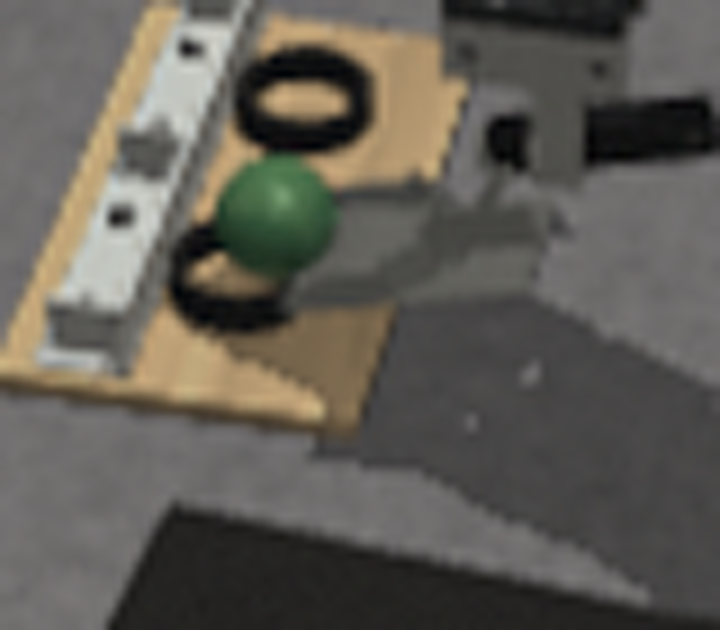

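Request:
carry_out --steps '[{"tx": 0, "ty": 0, "tz": 0, "roll": 0, "claw": 1}, {"tx": 0, "ty": 0, "tz": 0, "roll": 0, "claw": 1}, {"tx": 0, "ty": 0, "tz": 0, "roll": 0, "claw": 1}, {"tx": 0, "ty": 0, "tz": 0, "roll": 0, "claw": 1}]' --grip_force 8

```text
time: 19.52
eef_pos: [0.459, -0.1568, 0.0962]
tcp_rot: [1.45, 1.565, -0.197]
wrist_force: [-0.5, 1.2, -2.0]
opening: 0.172
```

Run:
```python
from pan import *
show()
d=Cam("side"); save("s14",d.im,(230,130,310,200),9)
```

```text
t 19.52 tcp [ 0.459  -0.1568  0.0962] heading -184.38 toolx [ 0.006 -0.001 -1.   ] tooly [ 0.997 -0.076  0.006] F [-0.46  1.17 -1.97] M [0.046 0.021 0.06 ] open 0.172 q6 1.14
```

View pics/s14.png

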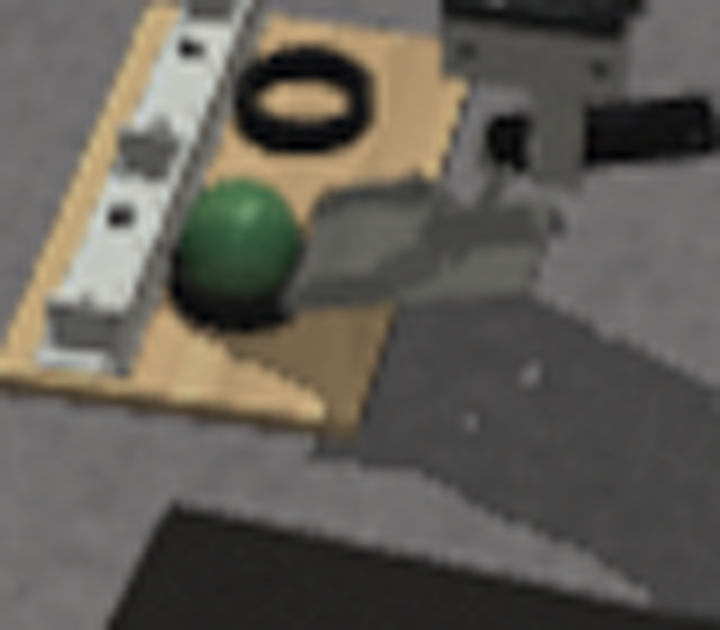

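Request:
carry_out --steps '[{"tx": 0, "ty": 0, "tz": 0, "roll": 0, "claw": 1}, {"tx": -0.005, "ty": -0.015, "tz": 0, "roll": 0, "claw": 1}, {"tx": -0.02, "ty": -0.06, "tz": 0, "roll": 0, "claw": 1}, {"tx": -0.06, "ty": -0.1, "tz": -0.02, "roll": 0, "claw": 1}, {"tx": -0.1, "ty": -0.12, "tz": -0.1, "roll": 0, "claw": 1}, {"tx": -0.12, "ty": -0.12, "tz": -0.2, "roll": 0, "claw": 1}, {"tx": -0.12, "ty": -0.12, "tz": -0.3, "roll": 0, "claw": 1}, {"tx": -0.12, "ty": -0.12, "tz": -0.3, "roll": 0, "claw": 1}, {"tx": -0.12, "ty": -0.12, "tz": -0.3, "roll": 0, "claw": 1}]' --grip_force 60

```text
time: 20.7
eef_pos: [0.4198, -0.0337, 0.1437]
tcp_rot: [1.324, 1.565, -0.322]
wrist_force: [-0.1, 0.0, -3.9]
opening: 0.17
```

Run:
```python
from pan import *
show()
d=Cam("side"); save("s15",d.im,(220,110,340,230),5)
c=Cam("top"); save("t15",c.im,(230,130,410,250),4)
for cam in(c,d):
    h,s,v=[cam.hsv[...,i].astype(int) for i in range(3)]
    x,y=cam.P[...,0],cam.P[...,1]
    for b,st,mm in blob((h>45)&(h<80)&(s>70)&(x>.5)&(y<-.08)&(y>-.4),60): print("ball",(cam.onz([b],.039)[0]*1000).round(1),st)
for p in([.4433+.025,.023,.085],[.4433,.0273,.0362]): goal(p,-10)
```

```text
t 20.7 tcp [ 0.4198 -0.0337  0.1437] heading -184.35 toolx [ 0.005 -0.002 -1.   ] tooly [ 0.997 -0.076  0.005] F [-0.13  0.03 -3.86] M [-0.01   0.088 -0.021] open 0.17 q6 1.36
ball [ 588.3 -168.1   39. ] [323 169  18  17 229]
ball [ 589.4 -168.9   39. ] [250 150  13  12 121]
{'tx': 0.1472, 'ty': 0.1087, 'tz': -0.1522, 'roll': 0.0616} jaw -94.45 q6 1.36
{'tx': 0.2689, 'ty': 0.0449, 'tz': -0.1582, 'roll': 0.0616} jaw -94.45 q6 1.36
```

View pics/t15.png

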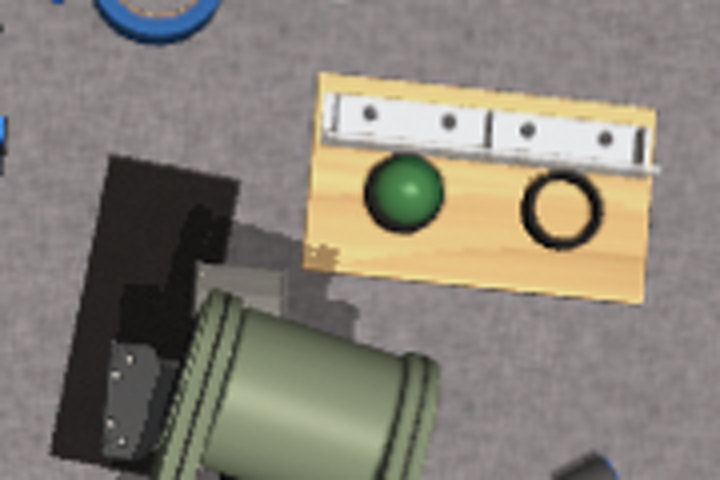

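View pics/s15.png

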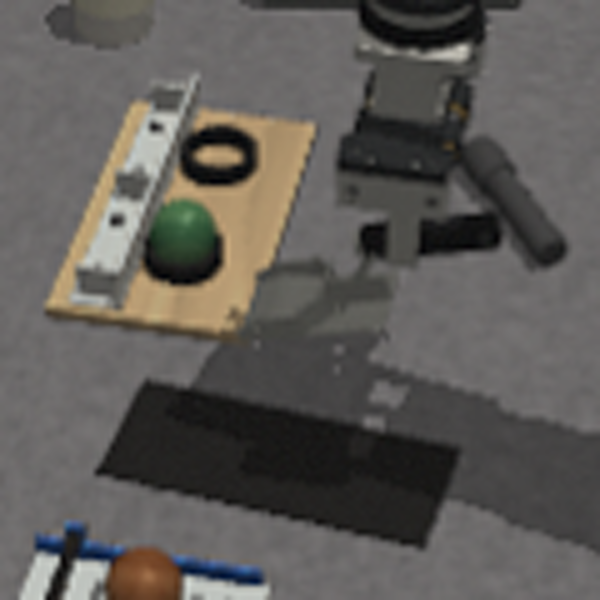

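Request:
carry_out --steps '[{"tx": 0.03, "ty": 0.03, "tz": -0.05, "roll": 0.03, "claw": 1}, {"tx": 0.08, "ty": 0.08, "tz": -0.12, "roll": 0.06, "claw": 1}, {"tx": 0.13, "ty": 0.108, "tz": -0.152, "roll": 0.062, "claw": 1}, {"tx": 0.147, "ty": 0.108, "tz": -0.152, "roll": 0.062, "claw": 1}, {"tx": 0.147, "ty": 0.108, "tz": -0.152, "roll": 0.062, "claw": 1}]' --grip_force 60

```text
time: 21.42
eef_pos: [0.4672, 0.022, 0.0845]
tcp_rot: [1.255, 1.567, -0.492]
wrist_force: [0.1, 0.0, -2.4]
opening: 0.167
```

Run:
```python
from pan import *
show()
for p in([.4433+.025,.023,.07],[.4433,.0273,.0362]): goal(p,-10)
```

```text
t 21.43 tcp [0.4672 0.022  0.0845] heading -190.09 toolx [ 0.003 -0.002 -1.   ] tooly [ 0.985 -0.175  0.003] F [ 0.06  0.04 -2.39] M [0.047 0.098 0.061] open 0.167 q6 1.61
{'tx': 0.0363, 'ty': 0.0023, 'tz': -0.003, 'roll': -0.0011} jaw -100.09 q6 1.61
{'tx': 0.1206, 'ty': -0.0614, 'tz': -0.0027, 'roll': -0.0011} jaw -100.09 q6 1.61
```

Request:
carry_out --steps '[{"tx": 0.02, "ty": 0, "tz": 0, "roll": 0, "claw": 1}, {"tx": 0.035, "ty": 0, "tz": 0, "roll": 0, "claw": 1}, {"tx": 0.045, "ty": -0.008, "tz": 0, "roll": 0, "claw": 1}, {"tx": 0.055, "ty": -0.018, "tz": 0, "roll": 0, "claw": 1}, {"tx": 0.065, "ty": -0.028, "tz": 0, "roll": 0, "claw": 1}, {"tx": 0.075, "ty": -0.037, "tz": 0, "roll": 0, "claw": 1}, {"tx": 0.085, "ty": -0.045, "tz": 0, "roll": 0, "claw": 1}, {"tx": 0.095, "ty": -0.051, "tz": 0, "roll": 0, "claw": 1}, {"tx": 0.105, "ty": -0.056, "tz": 0, "roll": 0, "claw": 1}, {"tx": 0.113, "ty": -0.06, "tz": 0, "roll": 0, "claw": 1}, {"tx": 0.12, "ty": -0.062, "tz": 0, "roll": 0, "claw": 1}, {"tx": 0.123, "ty": -0.062, "tz": 0, "roll": 0, "claw": 1}, {"tx": 0.123, "ty": -0.062, "tz": 0, "roll": 0, "claw": 1}]' --grip_force 8

```text
time: 23.05
eef_pos: [0.4428, 0.0263, 0.0362]
tcp_rot: [1.13, 1.568, -0.616]
wrist_force: [-3.4, 0.7, 8.4]
opening: 0.167
```

Run:
```python
from pan import *
show()
d=Cam("side"); save("s16",d.im,(200,130,360,250),5)
c=Cam("top"); pan(c)
```

```text
t 23.05 tcp [0.4428 0.0263 0.0362] heading -190.07999999999998 toolx [ 0.002 -0.002 -1.   ] tooly [ 0.985 -0.175  0.003] F [-3.41  0.68  8.35] M [ 0.119  0.603 -0.01 ] open 0.167 q6 1.61
pan rect [545.8   8.3] [98.9 88.6] 80.02992248535156
lip at rx 0.1476 front half y [-0.0481  0.0489]
rx 0.068 z-zb 0.0017 n13
rx 0.082 z-zb 0.0029 n70
rx 0.098 z-zb 0.0071 n67
rx 0.112 z-zb 0.0063 n64
rx 0.128 z-zb 0.0009 n65
rx 0.143 z-zb -0.0002 n67
```

View pics/s16.png

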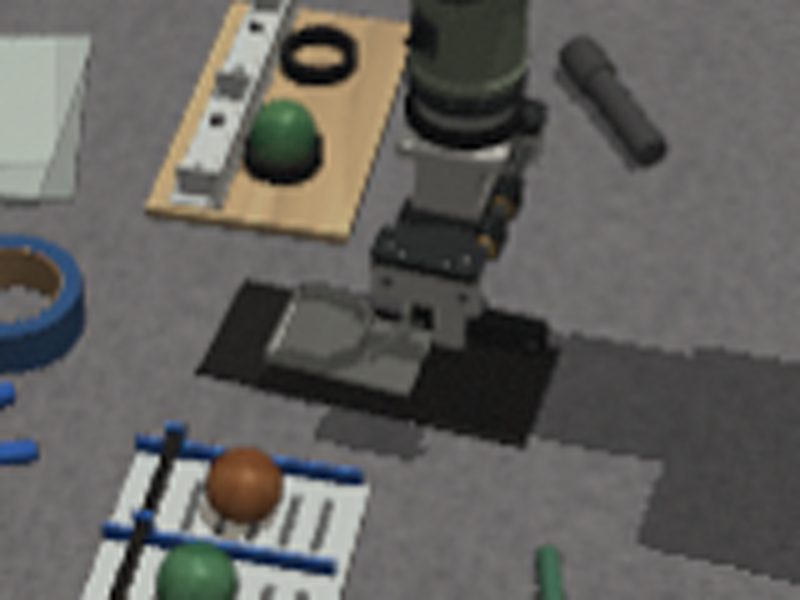

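Request:
carry_out --steps '[{"tx": 0, "ty": 0, "tz": 0, "roll": 0, "claw": 0.75}, {"tx": 0, "ty": 0, "tz": 0, "roll": 0, "claw": 0.75}, {"tx": 0, "ty": 0, "tz": 0, "roll": 0, "claw": 0.75}, {"tx": 0, "ty": 0, "tz": 0, "roll": 0, "claw": 1}, {"tx": 0, "ty": 0, "tz": 0, "roll": 0, "claw": 1}, {"tx": 0, "ty": 0, "tz": 0, "roll": 0, "claw": 1}]' --grip_force 60

```text
time: 23.9
eef_pos: [0.4427, 0.0263, 0.0361]
tcp_rot: [1.08, 1.568, -0.667]
wrist_force: [-0.6, -0.3, -0.5]
opening: 0.164
```

Run:
```python
from pan import *
show()
p=tcp_for(frame(RC,RY,-62,1),RY,80); print(p); goal(p,RY)
```

```text
t 23.9 tcp [0.4427 0.0263 0.0361] heading -190.07999999999998 toolx [ 0.002 -0.002 -1.   ] tooly [ 0.985 -0.175  0.002] F [-0.64 -0.29 -0.46] M [0.036 0.006 0.06 ] open 0.164 q6 1.61
[0.42179721 0.26674399 0.1132    ]
{'tx': -0.1939, 'ty': -0.1561, 'tz': -0.5824, 'roll': -0.0642} jaw -100.08 q6 1.61
```

Request:
carry_out --steps '[{"tx": -0.06, "ty": 0, "tz": 0, "roll": 0, "claw": 1}, {"tx": -0.14, "ty": -0.01, "tz": -0.05, "roll": 0, "claw": 1}, {"tx": -0.2, "ty": -0.04, "tz": -0.16, "roll": -0.02, "claw": 1}, {"tx": -0.21, "ty": -0.08, "tz": -0.29, "roll": -0.04, "claw": 1}, {"tx": -0.21, "ty": -0.12, "tz": -0.42, "roll": -0.06, "claw": 1}, {"tx": -0.2, "ty": -0.15, "tz": -0.53, "roll": -0.064, "claw": 1}, {"tx": -0.194, "ty": -0.156, "tz": -0.58, "roll": -0.064, "claw": 1}, {"tx": -0.194, "ty": -0.156, "tz": -0.583, "roll": -0.064, "claw": 1}, {"tx": -0.194, "ty": -0.156, "tz": -0.583, "roll": -0.064, "claw": 1}]' --grip_force 60

```text
time: 25.02
eef_pos: [0.4214, 0.2661, 0.1127]
tcp_rot: [0.302, 1.568, -1.344]
wrist_force: [-0.1, -0.3, -2.8]
opening: 0.168
```

Run:
```python
from pan import *
show()
c=Cam("top"); pan(c); save("t17",c.im,(110,110,270,270),4)
h,s,v=[c.hsv[...,i].astype(int) for i in range(3)]
x,y=c.P[...,0],c.P[...,1]
for b,st,mm in blob((h>45)&(h<80)&(s>70)&(x>.5)&(y>.2)&(y<.4),60): 
    q=c.onz([b],.031)[0]*1000; print("ball",q.round(1),st,"rack",frame(np.zeros(2),-RY,*(q[:2]-RC)).round(1))
goal(tcp_for(frame(RC,RY,-62,1.5),RY,6),RY)
```

```text
t 25.02 tcp [0.4214 0.2661 0.1127] heading -184.34 toolx [ 0.001 -0.003 -1.   ] tooly [ 0.997 -0.076  0.001] F [-0.11 -0.33 -2.79] M [ 0.039  0.13  -0.048] open 0.168 q6 2.04
pan rect [500.1 260.8] [65.1 92.5] 85.67769622802734
lip at rx 0.1236 front half y [-0.0309  0.0326]
rx 0.037 z-zb 0.0024 n31
rx 0.052 z-zb 0.0055 n63
rx 0.068 z-zb 0.0020 n71
rx 0.082 z-zb 0.0027 n81
rx 0.098 z-zb 0.0053 n75
rx 0.112 z-zb 0.0042 n74
rx 0.128 z-zb 0.0019 n25
ball [575.5 257.5  31. ] [179 171  16  16 198] rack [4.  3.3]
{'tx': 0.1842, 'ty': 0.0, 'tz': -0.0038, 'roll': -0.0009} jaw -94.38 q6 2.04
```

View pics/t17.png

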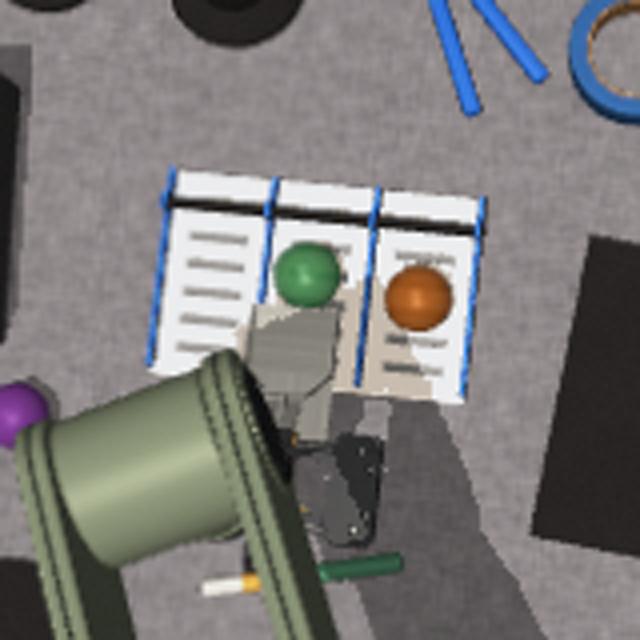

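Request:
carry_out --steps '[{"tx": 0.06, "ty": 0, "tz": -0.004, "roll": 0, "claw": 1}, {"tx": 0.12, "ty": 0, "tz": -0.004, "roll": 0, "claw": 1}, {"tx": 0.16, "ty": 0, "tz": -0.004, "roll": 0, "claw": 1}, {"tx": 0.18, "ty": 0, "tz": -0.004, "roll": 0, "claw": 1}, {"tx": 0.186, "ty": 0, "tz": -0.004, "roll": 0, "claw": 1}, {"tx": 0.186, "ty": 0.02, "tz": -0.004, "roll": 0, "claw": 1}, {"tx": 0.186, "ty": 0.04, "tz": -0.004, "roll": 0, "claw": 1}, {"tx": 0.186, "ty": 0.06, "tz": -0.004, "roll": 0, "claw": 1}, {"tx": 0.186, "ty": 0.08, "tz": -0.004, "roll": 0, "claw": 1}, {"tx": 0.186, "ty": 0.1, "tz": -0.004, "roll": 0, "claw": 1}, {"tx": 0.186, "ty": 0.12, "tz": -0.004, "roll": 0, "claw": 1}, {"tx": 0.186, "ty": 0.135, "tz": -0.004, "roll": 0, "claw": 1}, {"tx": 0.186, "ty": 0.15, "tz": -0.004, "roll": 0, "claw": 1}, {"tx": 0.186, "ty": 0.15, "tz": -0.004, "roll": 0, "claw": 1}]' --grip_force 60

```text
time: 26.82
eef_pos: [0.4818, 0.2632, 0.0391]
tcp_rot: [0.286, 1.569, -1.361]
wrist_force: [-4.3, 1.2, 5.5]
opening: 0.168
```

Run:
```python
from go import *
show(); goal(tcp_for(frame(RC,RY,20,1.5),RY,6),RY)
c=Cam("side"); save("s18",c.im,(190,200,330,300),5)
```

```text
t 26.82 tcp [0.4818 0.2632 0.0391] heading -184.39 toolx [ 0.    -0.002 -1.   ] tooly [ 0.997 -0.077  0.001] F [-4.27  1.2   5.5 ] M [ 0.22   0.899 -0.002] open 0.168 q6 1.99
{'tx': -0.0001, 'ty': 0.0548, 'tz': 0.001, 'roll': -0.001} jaw -94.39 q6 1.99
```

View pics/s18.png

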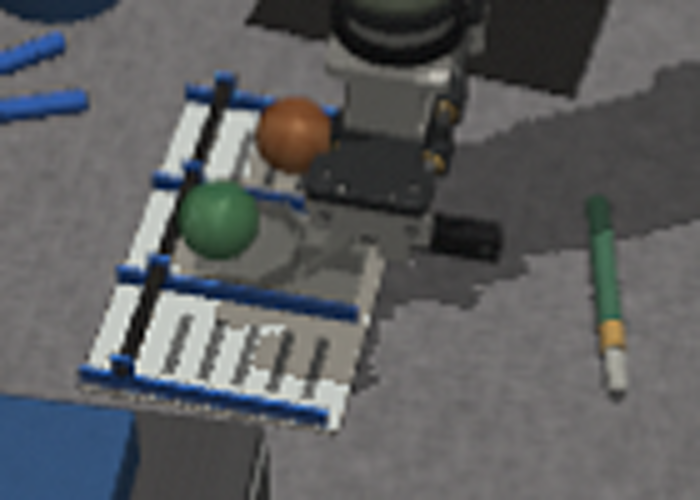

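Same picture as for the first ball: it sits at the bar and is climbing the ramp. I'll push the last 21 mm, as before.

Request:
carry_out --steps '[{"tx": 0, "ty": 0.012, "tz": 0, "roll": 0, "claw": 1}, {"tx": 0, "ty": 0.024, "tz": 0, "roll": 0, "claw": 1}, {"tx": 0, "ty": 0.036, "tz": 0, "roll": 0, "claw": 1}, {"tx": 0, "ty": 0.048, "tz": 0, "roll": 0, "claw": 1}, {"tx": 0, "ty": 0.054, "tz": 0, "roll": 0, "claw": 1}, {"tx": 0, "ty": 0.054, "tz": 0, "roll": 0, "claw": 1}]' --grip_force 60

```text
time: 27.62
eef_pos: [0.504, 0.2614, 0.0391]
tcp_rot: [0.841, 1.568, -0.807]
wrist_force: [-2.5, 0.6, 1.5]
opening: 0.163
```

Request:
carry_out --steps '[{"tx": 0, "ty": -0.004, "tz": 0, "roll": 0, "claw": 1}, {"tx": 0, "ty": -0.01, "tz": 0, "roll": 0, "claw": 1}, {"tx": 0, "ty": -0.018, "tz": 0, "roll": 0, "claw": 1}, {"tx": 0, "ty": -0.028, "tz": 0, "roll": 0, "claw": 1}, {"tx": 0, "ty": -0.038, "tz": 0, "roll": 0, "claw": 1}, {"tx": 0, "ty": -0.047, "tz": 0, "roll": 0, "claw": 1}, {"tx": 0, "ty": -0.054, "tz": 0, "roll": 0, "claw": 1}, {"tx": 0, "ty": -0.058, "tz": 0, "roll": 0, "claw": 1}, {"tx": 0, "ty": -0.06, "tz": 0, "roll": 0, "claw": 1}, {"tx": -0.002, "ty": -0.06, "tz": 0, "roll": 0, "claw": 1}, {"tx": -0.008, "ty": -0.06, "tz": 0, "roll": 0, "claw": 1}, {"tx": -0.012, "ty": -0.06, "tz": 0, "roll": 0, "claw": 1}, {"tx": -0.014, "ty": -0.06, "tz": 0, "roll": 0, "claw": 1}]' --grip_force 60

```text
time: 29.25
eef_pos: [0.4797, 0.2632, 0.0445]
tcp_rot: [0.542, 1.569, -1.105]
wrist_force: [0.3, -0.1, -3.3]
opening: 0.163
```

Run:
```python
from go import *
show()
c=Cam("side"); save("s19",c.im,(190,200,330,300),5)
```

```text
t 29.25 tcp [0.4797 0.2632 0.0445] heading -184.4 toolx [ 0.001 -0.002 -1.   ] tooly [ 0.997 -0.077  0.001] F [ 0.28 -0.11 -3.26] M [ 0.013  0.318 -0.003] open 0.163 q6 1.99
```

View pics/s19.png

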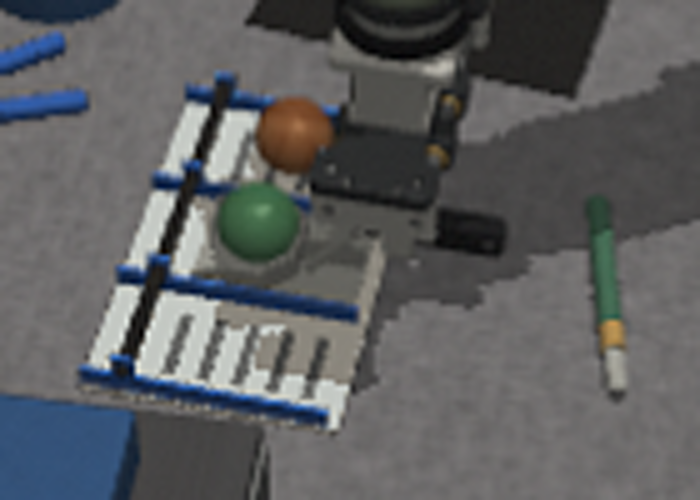

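Request:
carry_out --steps '[{"tx": -0.01, "ty": 0, "tz": 0, "roll": 0, "claw": 1}, {"tx": -0.03, "ty": 0, "tz": 0, "roll": 0, "claw": 1}, {"tx": -0.06, "ty": 0, "tz": 0, "roll": 0, "claw": 1}, {"tx": -0.1, "ty": 0, "tz": 0, "roll": 0, "claw": 1}, {"tx": -0.14, "ty": 0, "tz": 0, "roll": 0, "claw": 1}, {"tx": -0.17, "ty": 0, "tz": 0, "roll": 0, "claw": 1}, {"tx": -0.19, "ty": 0, "tz": 0, "roll": 0, "claw": 1}, {"tx": -0.2, "ty": 0, "tz": 0, "roll": 0, "claw": 1}, {"tx": -0.2, "ty": 0, "tz": 0, "roll": 0, "claw": 1}]' --grip_force 60

```text
time: 30.42
eef_pos: [0.4797, 0.2634, 0.1247]
tcp_rot: [0.674, 1.569, -0.973]
wrist_force: [-0.2, -0.6, -5.3]
opening: 0.166
```

```bash
sed -i 's/588.,-167./588.4,-168./; s/578.6,-286./578.9,-287./' go.py
python3 - <<'E'
from pan import *
show()
d=Cam("side"); save("s20",d.im,(190,180,330,310),4)
p=tcp_for(frame(JC["b"],JY,-85,0),JY,90); print(p); goal(p,JY)
E
```

```text
t 30.43 tcp [0.4797 0.2634 0.1247] heading -184.39 toolx [ 0.001 -0.002 -1.   ] tooly [ 0.997 -0.077  0.001] F [-0.19 -0.56 -5.34] M [ 0.038  0.263 -0.041] open 0.166 q6 1.99
[ 0.4064333  -0.27342658  0.1232    ]
{'tx': 0.0054, 'ty': -0.0792, 'tz': 1.3518, 'roll': 0.0012} jaw -94.39 q6 1.99
```

View pics/s20.png

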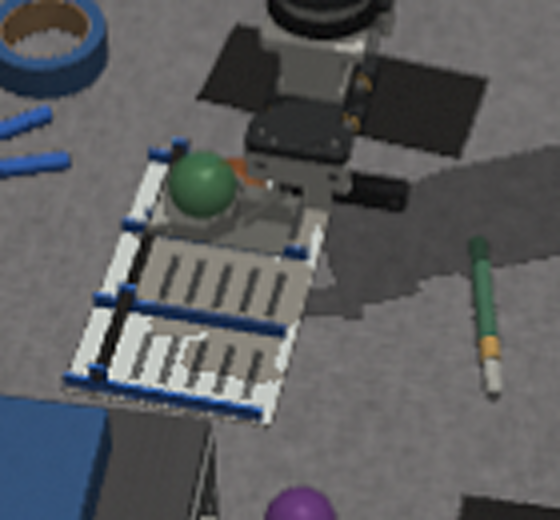

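Request:
carry_out --steps '[{"tx": 0, "ty": -0.001, "tz": 0.015, "roll": 0, "claw": 1}, {"tx": 0, "ty": -0.004, "tz": 0.045, "roll": 0, "claw": 1}, {"tx": 0, "ty": -0.008, "tz": 0.09, "roll": 0, "claw": 1}, {"tx": 0, "ty": -0.013, "tz": 0.15, "roll": 0, "claw": 1}, {"tx": 0, "ty": -0.02, "tz": 0.225, "roll": 0, "claw": 1}, {"tx": 0, "ty": -0.028, "tz": 0.315, "roll": 0, "claw": 1}, {"tx": 0, "ty": -0.036, "tz": 0.41, "roll": 0, "claw": 1}, {"tx": 0, "ty": -0.045, "tz": 0.505, "roll": 0, "claw": 1}, {"tx": 0, "ty": -0.054, "tz": 0.6, "roll": 0, "claw": 1}, {"tx": 0, "ty": -0.062, "tz": 0.69, "roll": 0, "claw": 1}, {"tx": 0, "ty": -0.069, "tz": 0.77, "roll": 0, "claw": 1}, {"tx": 0, "ty": -0.075, "tz": 0.84, "roll": 0, "claw": 1}, {"tx": 0, "ty": -0.079, "tz": 0.9, "roll": 0, "claw": 1}, {"tx": 0, "ty": -0.08, "tz": 0.945, "roll": 0, "claw": 1}, {"tx": 0, "ty": -0.08, "tz": 0.975, "roll": 0, "claw": 1}, {"tx": 0, "ty": -0.08, "tz": 0.99, "roll": 0, "claw": 1}, {"tx": 0, "ty": -0.08, "tz": 1.0, "roll": 0, "claw": 1}, {"tx": 0, "ty": -0.08, "tz": 1.0, "roll": 0, "claw": 1}]' --grip_force 60

```text
time: 32.72
eef_pos: [0.4169, -0.1329, 0.125]
tcp_rot: [0.266, 1.569, -1.382]
wrist_force: [-0.1, 0.1, -3.9]
opening: 0.164
```

Run:
```python
from pan import *
show()
p=tcp_for(frame(JC["b"],JY,-85,0),JY,50); print(p); goal(p,JY)
```

```text
t 32.73 tcp [ 0.4169 -0.1329  0.125 ] heading -184.38 toolx [ 0.    -0.002 -1.   ] tooly [ 0.997 -0.076  0.001] F [-0.07  0.1  -3.92] M [ 0.048  0.294 -0.083] open 0.164 q6 1.14
[ 0.4064333  -0.27342658  0.0832    ]
{'tx': 0.1052, 'ty': 0.0008, 'tz': 0.352, 'roll': 0.0013} jaw -94.38 q6 1.14
```

Request:
carry_out --steps '[{"tx": 0, "ty": 0, "tz": 0.013, "roll": 0, "claw": 1}, {"tx": 0, "ty": 0, "tz": 0.039, "roll": 0, "claw": 1}, {"tx": 0.005, "ty": 0, "tz": 0.078, "roll": 0, "claw": 1}, {"tx": 0.015, "ty": 0, "tz": 0.13, "roll": 0, "claw": 1}, {"tx": 0.03, "ty": 0, "tz": 0.185, "roll": 0, "claw": 1}, {"tx": 0.05, "ty": 0, "tz": 0.237, "roll": 0, "claw": 1}, {"tx": 0.07, "ty": 0, "tz": 0.283, "roll": 0, "claw": 1}, {"tx": 0.088, "ty": 0, "tz": 0.318, "roll": 0, "claw": 1}, {"tx": 0.1, "ty": 0, "tz": 0.34, "roll": 0, "claw": 1}, {"tx": 0.105, "ty": 0.001, "tz": 0.35, "roll": 0, "claw": 1}, {"tx": 0.105, "ty": 0.001, "tz": 0.352, "roll": 0, "claw": 1}, {"tx": 0.105, "ty": 0.001, "tz": 0.352, "roll": 0, "claw": 1}]' --grip_force 60

```text
time: 34.22
eef_pos: [0.4067, -0.2732, 0.0835]
tcp_rot: [0.413, 1.569, -1.233]
wrist_force: [-0.4, -0.3, -3.5]
opening: 0.165
```

Run:
```python
from pan import *
show()
d=Cam("side"); save("s21",d.im,(230,110,350,210),5)
c=Cam("top"); save("t21",c.im,(300,130,420,250),5); pan(c)
p=tcp_for(frame(JC["b"],JY,-60,0),JY,32); print(p); goal(p,JY)
```

```text
t 34.23 tcp [ 0.4067 -0.2732  0.0835] heading -184.35 toolx [ 0.001 -0.002 -1.   ] tooly [ 0.997 -0.076  0.001] F [-0.38 -0.26 -3.55] M [0.083 0.281 0.031] open 0.165 q6 0.88
pan rect [ 485.2 -278.9] [65.5 88.9] 85.85459899902344
lip at rx 0.1225 front half y [-0.0323  0.0326]
rx 0.037 z-zb 0.0196 n41
rx 0.052 z-zb 0.0044 n71
rx 0.068 z-zb 0.0163 n39
rx 0.112 z-zb 0.0045 n43
rx 0.128 z-zb 0.0029 n18
[ 0.43135623 -0.27538805  0.0652    ]
{'tx': 0.0459, 'ty': 0.0618, 'tz': 0.0009, 'roll': 0.0017} jaw -94.35 q6 0.88
```

View pics/s21.png

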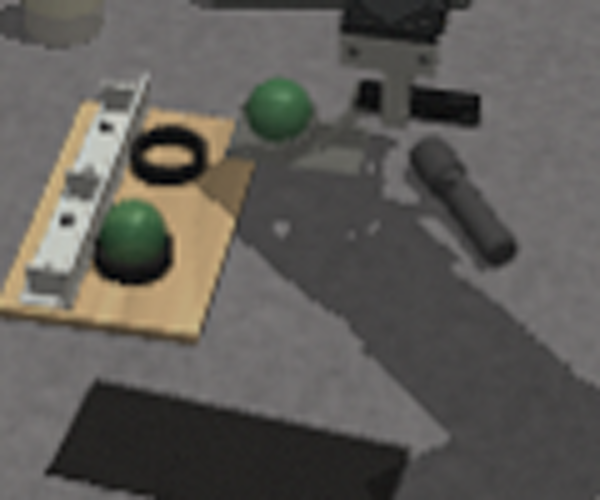

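View pics/t21.png

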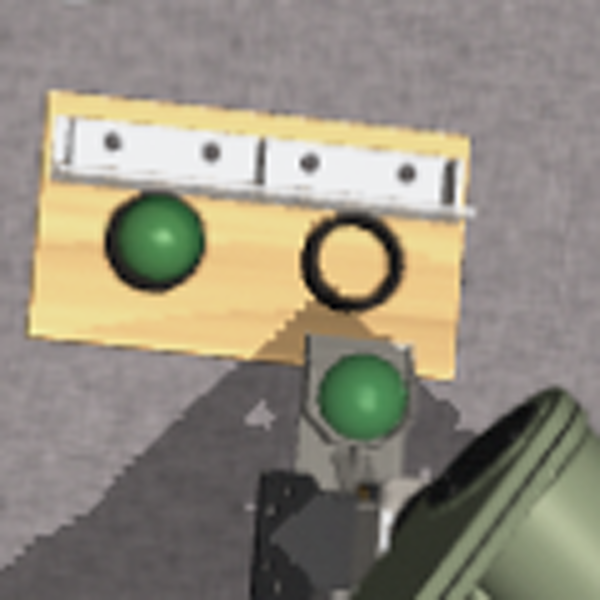

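Request:
carry_out --steps '[{"tx": 0.002, "ty": 0.003, "tz": 0, "roll": 0, "claw": 1}, {"tx": 0.008, "ty": 0.009, "tz": 0, "roll": 0, "claw": 1}, {"tx": 0.018, "ty": 0.018, "tz": 0, "roll": 0, "claw": 1}, {"tx": 0.028, "ty": 0.029, "tz": 0, "roll": 0, "claw": 1}, {"tx": 0.036, "ty": 0.04, "tz": 0, "roll": 0, "claw": 1}, {"tx": 0.042, "ty": 0.05, "tz": 0.001, "roll": 0, "claw": 1}, {"tx": 0.045, "ty": 0.057, "tz": 0.001, "roll": 0, "claw": 1}, {"tx": 0.046, "ty": 0.061, "tz": 0.001, "roll": 0, "claw": 1}, {"tx": 0.046, "ty": 0.062, "tz": 0.001, "roll": 0, "claw": 1}, {"tx": 0.046, "ty": 0.062, "tz": 0.001, "roll": 0, "claw": 1}]' --grip_force 60

```text
time: 35.58
eef_pos: [0.4314, -0.2754, 0.0653]
tcp_rot: [0.432, 1.569, -1.214]
wrist_force: [0.2, -0.2, -4.3]
opening: 0.167
```

Run:
```python
from pan import *
show()
d=Cam("side"); save("s22",d.im,(240,110,320,180),8)
c=Cam("top"); save("t22",c.im,(310,140,410,220),7)
```

```text
t 35.58 tcp [ 0.4314 -0.2754  0.0653] heading -184.34 toolx [ 0.001 -0.002 -1.   ] tooly [ 0.997 -0.076  0.001] F [ 0.18 -0.21 -4.28] M [ 0.088  0.279 -0.02 ] open 0.167 q6 0.91
```

View pics/s22.png

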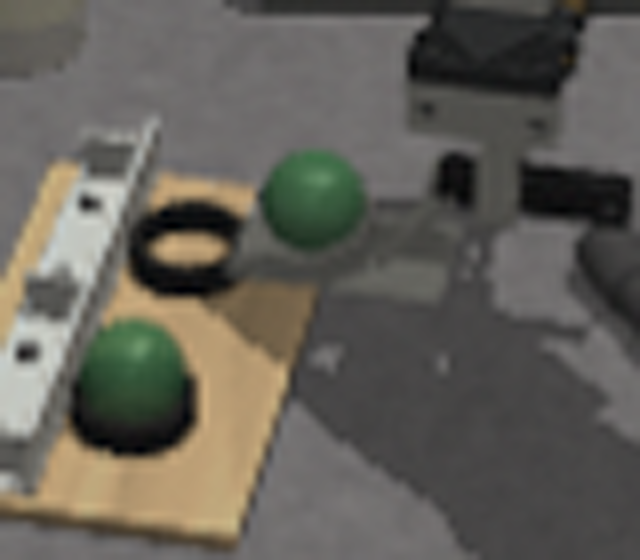

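View pics/t22.png

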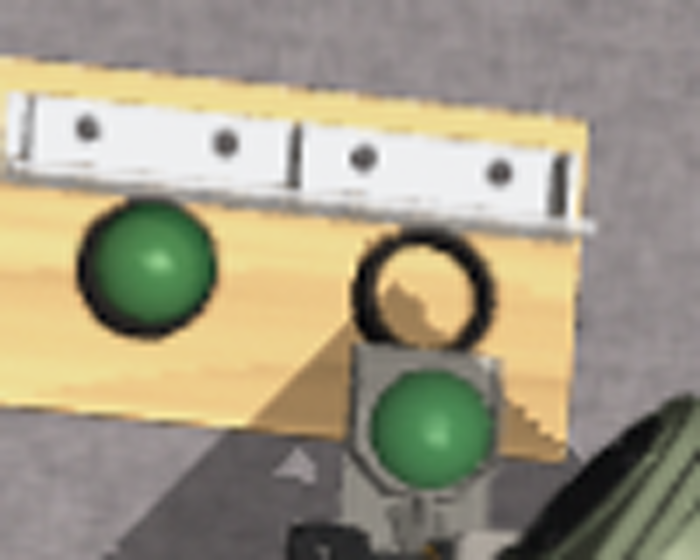

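Request:
carry_out --steps '[{"tx": 0.002, "ty": 0, "tz": 0, "roll": 0, "claw": 1}, {"tx": 0.004, "ty": 0, "tz": 0, "roll": 0, "claw": 1}, {"tx": 0.004, "ty": 0, "tz": 0, "roll": 0, "claw": 1}]' --grip_force 20

```text
time: 36.05
eef_pos: [0.4316, -0.2758, 0.0642]
tcp_rot: [0.509, 1.568, -1.137]
wrist_force: [-3.3, 0.3, 0.4]
opening: 0.167
```

Request:
carry_out --steps '[{"tx": 0, "ty": 0, "tz": 0, "roll": 0, "claw": 1}, {"tx": 0, "ty": 0, "tz": 0, "roll": 0, "claw": 1}, {"tx": -0.005, "ty": 0.001, "tz": 0, "roll": 0, "claw": 1}, {"tx": -0.01, "ty": 0.003, "tz": 0, "roll": 0, "claw": 1}, {"tx": -0.01, "ty": 0.003, "tz": 0, "roll": 0, "claw": 1}]' --grip_force 8

```text
time: 36.67
eef_pos: [0.4332, -0.2759, 0.0684]
tcp_rot: [0.659, 1.567, -0.987]
wrist_force: [0.3, 0.2, -2.7]
opening: 0.168
```

Run:
```python
from pan import *
show()
```

```text
t 36.67 tcp [ 0.4332 -0.2759  0.0684] heading -184.35 toolx [ 0.002 -0.003 -1.   ] tooly [ 0.997 -0.076  0.002] F [ 0.31  0.16 -2.66] M [ 0.091 -0.141  0.032] open 0.168 q6 0.91
```

Forces match the first time. I'll follow the same arc.

Request:
carry_out --steps '[{"tx": -0.005, "ty": 0.002, "tz": 0, "roll": 0, "claw": 1}, {"tx": -0.01, "ty": 0.005, "tz": 0, "roll": 0, "claw": 1}, {"tx": -0.016, "ty": 0.008, "tz": 0, "roll": 0, "claw": 1}, {"tx": -0.022, "ty": 0.011, "tz": 0, "roll": 0, "claw": 1}, {"tx": -0.028, "ty": 0.015, "tz": 0, "roll": 0, "claw": 1}, {"tx": -0.034, "ty": 0.019, "tz": 0, "roll": 0, "claw": 1}, {"tx": -0.04, "ty": 0.022, "tz": 0, "roll": 0, "claw": 1}, {"tx": -0.045, "ty": 0.025, "tz": 0, "roll": 0, "claw": 1}, {"tx": -0.048, "ty": 0.027, "tz": 0, "roll": 0, "claw": 1}, {"tx": -0.048, "ty": 0.027, "tz": 0, "roll": 0, "claw": 1}]' --grip_force 8

```text
time: 37.92
eef_pos: [0.4442, -0.2768, 0.0878]
tcp_rot: [0.735, 1.567, -0.912]
wrist_force: [0.1, -0.1, -1.1]
opening: 0.172
```

Request:
carry_out --steps '[{"tx": -0.004, "ty": 0.002, "tz": 0, "roll": 0, "claw": 1}, {"tx": -0.008, "ty": 0.005, "tz": 0, "roll": 0, "claw": 1}, {"tx": -0.012, "ty": 0.008, "tz": 0, "roll": 0, "claw": 1}, {"tx": -0.016, "ty": 0.011, "tz": 0, "roll": 0, "claw": 1}, {"tx": -0.02, "ty": 0.014, "tz": 0, "roll": 0, "claw": 1}, {"tx": -0.02, "ty": 0.014, "tz": 0, "roll": 0, "claw": 1}, {"tx": -0.02, "ty": 0.014, "tz": 0, "roll": 0, "claw": 1}, {"tx": -0.02, "ty": 0.014, "tz": 0, "roll": 0, "claw": 1}, {"tx": -0.02, "ty": 0.014, "tz": 0, "roll": 0, "claw": 1}]' --grip_force 8

```text
time: 39.05
eef_pos: [0.4499, -0.2773, 0.096]
tcp_rot: [0.767, 1.566, -0.88]
wrist_force: [-0.1, 0.7, -0.6]
opening: 0.17
```

Run:
```python
from pan import *
show()
d=Cam("side"); save("s23",d.im,(240,110,320,180),8)
```

```text
t 39.05 tcp [ 0.4499 -0.2773  0.096 ] heading -184.35 toolx [ 0.003 -0.003 -1.   ] tooly [ 0.997 -0.076  0.003] F [-0.08  0.71 -0.62] M [0.144 0.014 0.076] open 0.17 q6 0.93
```

View pics/s23.png

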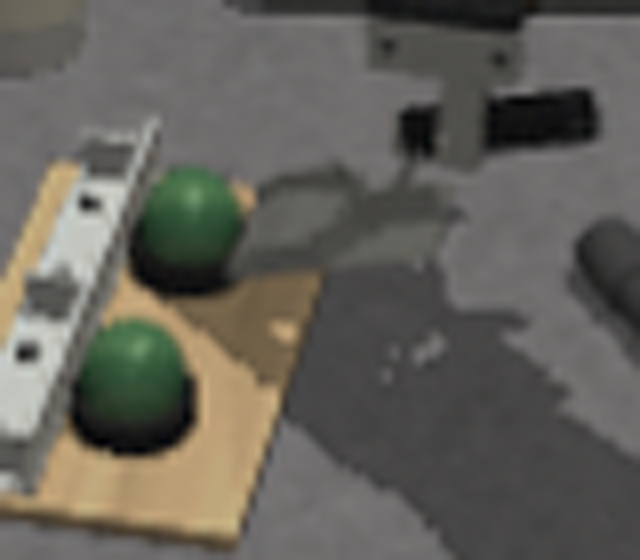

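Request:
carry_out --steps '[{"tx": 0, "ty": 0, "tz": 0, "roll": 0, "claw": 1}, {"tx": -0.005, "ty": -0.015, "tz": 0, "roll": 0, "claw": 1}, {"tx": -0.02, "ty": -0.06, "tz": 0, "roll": 0, "claw": 1}, {"tx": -0.06, "ty": -0.1, "tz": -0.02, "roll": 0, "claw": 1}, {"tx": -0.1, "ty": -0.11, "tz": -0.1, "roll": 0, "claw": 1}, {"tx": -0.12, "ty": -0.11, "tz": -0.22, "roll": 0, "claw": 1}, {"tx": -0.12, "ty": -0.1, "tz": -0.34, "roll": 0, "claw": 1}, {"tx": -0.12, "ty": -0.1, "tz": -0.46, "roll": 0.02, "claw": 1}, {"tx": -0.12, "ty": -0.09, "tz": -0.58, "roll": 0.04, "claw": 1}, {"tx": -0.12, "ty": -0.08, "tz": -0.66, "roll": 0.06, "claw": 1}, {"tx": -0.12, "ty": -0.08, "tz": -0.7, "roll": 0.062, "claw": 1}, {"tx": -0.12, "ty": -0.08, "tz": -0.7, "roll": 0.062, "claw": 1}]' --grip_force 60

```text
time: 40.6
eef_pos: [0.4385, 0.0052, 0.1428]
tcp_rot: [0.735, 1.567, -1.006]
wrist_force: [-0.1, 0.2, -3.2]
opening: 0.164
```

Run:
```python
from pan import *
show()
c=Cam("top"); d=Cam("side"); save("t24",c.im,(230,130,410,250),4)
for cam in(c,d):
    h,s,v=[cam.hsv[...,i].astype(int) for i in range(3)]
    x,y=cam.P[...,0],cam.P[...,1]
    for b,st,mm in blob((h>45)&(h<80)&(s>70)&(x>.5)&(y<-.08)&(y>-.4),60): print("ball",(cam.onz([b],.039)[0]*1000).round(1),st)
goal([.4683,.023,.085],-10)
```

```text
t 40.6 tcp [0.4385 0.0052 0.1428] heading -189.79000000000002 toolx [ 0.002 -0.004 -1.   ] tooly [ 0.985 -0.17   0.003] F [-0.07  0.15 -3.25] M [ 0.014  0.093 -0.014] open 0.164 q6 1.56
ball [ 588.4 -167.8   39. ] [323 169  18  17 230]
ball [ 578.5 -287.3   39. ] [364 173  16  17 221]
ball [ 580.2 -290.    39. ] [257 131  13  12 110]
ball [ 589.4 -168.8   39. ] [250 150  13  12 120]
{'tx': 0.1448, 'ty': 0.0643, 'tz': -0.0599, 'roll': 0.001} jaw -99.91 q6 1.56
```

View pics/t24.png

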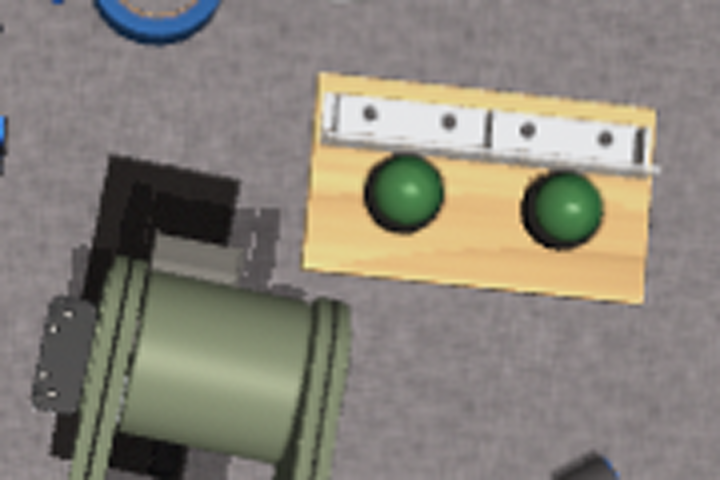

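Both balls sit in their rings, at about (405,192) and (562,210) in the crop. Next is the mat.

Request:
carry_out --steps '[{"tx": 0.05, "ty": 0.03, "tz": -0.03, "roll": 0, "claw": 1}, {"tx": 0.11, "ty": 0.064, "tz": -0.06, "roll": 0, "claw": 1}, {"tx": 0.145, "ty": 0.064, "tz": -0.06, "roll": 0, "claw": 1}, {"tx": 0.145, "ty": 0.064, "tz": -0.06, "roll": 0, "claw": 1}]' --grip_force 60

```text
time: 41.2
eef_pos: [0.4663, 0.0224, 0.0835]
tcp_rot: [-0.242, 1.567, -1.987]
wrist_force: [-0.2, 0.1, -2.6]
opening: 0.167
```

Request:
carry_out --steps '[{"tx": 0.02, "ty": 0, "tz": 0, "roll": 0, "claw": 1}, {"tx": 0.035, "ty": 0, "tz": 0, "roll": 0, "claw": 1}, {"tx": 0.045, "ty": -0.008, "tz": 0, "roll": 0, "claw": 1}, {"tx": 0.055, "ty": -0.018, "tz": 0, "roll": 0, "claw": 1}, {"tx": 0.065, "ty": -0.028, "tz": 0, "roll": 0, "claw": 1}, {"tx": 0.075, "ty": -0.037, "tz": 0, "roll": 0, "claw": 1}, {"tx": 0.085, "ty": -0.045, "tz": 0, "roll": 0, "claw": 1}, {"tx": 0.095, "ty": -0.051, "tz": 0, "roll": 0, "claw": 1}, {"tx": 0.105, "ty": -0.056, "tz": 0, "roll": 0, "claw": 1}, {"tx": 0.113, "ty": -0.06, "tz": 0, "roll": 0, "claw": 1}, {"tx": 0.119, "ty": -0.062, "tz": 0, "roll": 0, "claw": 1}, {"tx": 0.122, "ty": -0.062, "tz": 0, "roll": 0, "claw": 1}, {"tx": 0.122, "ty": -0.062, "tz": 0, "roll": 0, "claw": 1}]' --grip_force 8

```text
time: 42.82
eef_pos: [0.4416, 0.0265, 0.0357]
tcp_rot: [-0.45, 1.566, -2.195]
wrist_force: [-3.9, 0.1, 8.6]
opening: 0.174
```

Request:
carry_out --steps '[{"tx": 0, "ty": 0, "tz": 0, "roll": 0, "claw": 0.75}, {"tx": 0, "ty": 0, "tz": 0, "roll": 0, "claw": 0.6}, {"tx": 0, "ty": 0, "tz": 0, "roll": 0, "claw": 0.4}, {"tx": 0, "ty": 0, "tz": 0, "roll": 0, "claw": 0.4}, {"tx": 0, "ty": 0, "tz": 0, "roll": 0, "claw": 0.4}, {"tx": -0.05, "ty": 0, "tz": 0, "roll": 0, "claw": 0.4}, {"tx": -0.12, "ty": 0, "tz": 0, "roll": 0, "claw": 0.4}, {"tx": -0.24, "ty": 0, "tz": 0, "roll": 0, "claw": 0.4}, {"tx": -0.36, "ty": 0, "tz": 0, "roll": 0, "claw": 0.4}, {"tx": -0.4, "ty": 0, "tz": 0.1, "roll": 0, "claw": 0.4}, {"tx": -0.4, "ty": 0, "tz": 0.25, "roll": 0, "claw": 0.4}, {"tx": -0.4, "ty": 0, "tz": 0.4, "roll": 0, "claw": 0.4}, {"tx": -0.4, "ty": 0, "tz": 0.5, "roll": 0, "claw": 0.4}, {"tx": -0.4, "ty": 0, "tz": 0.5, "roll": 0, "claw": 0.4}, {"tx": -0.4, "ty": 0, "tz": 0.5, "roll": 0, "claw": 0.4}]' --grip_force 8

```text
time: 44.7
eef_pos: [0.4073, -0.1693, 0.1964]
tcp_rot: [-0.65, 1.567, -2.395]
wrist_force: [0.5, 0.3, 0.2]
opening: 0.6
```

```bash
sed -n '1,200p' meas.py >/dev/null
python3 - <<'E'
from go import *
show()
c=Cam("top"); save("t25",c.im); d=Cam("side"); save("s25",d.im)
h,s,v=[c.hsv[...,i].astype(int) for i in range(3)]; x,y,z=[c.P[...,i] for i in range(3)]
m=(s<70)&(v>110)&(x>.42)&(x<.6)&(y>-.06)&(y<.085)&c.ok
b=max(blob(m),key=lambda b:b[1][4]); p=c.onz(np.argwhere(b[2])[:,::-1],.008)
print(b[1],cv2.minAreaRect((p[:,:2]*1000).astype(np.float32)), z[b[2]].mean())
hd=c.ok&(x>.30)&(x<.5)&(y>-.05)&(y<.1)&(z>.05)&(z<.085)
q=c.P[hd]; print("handle",len(q),np.polyfit(q[:,0],q[:,2],1),q[:,2].mean())
E
```

```text
t 44.7 tcp [ 0.4073 -0.1693  0.1964] heading -189.97 toolx [-0.003 -0.003 -1.   ] tooly [ 0.985 -0.173 -0.003] F [0.45 0.27 0.17] M [-0.004  0.035  0.058] open 0.6 q6 1.16
[255 183  28  38 699] ((514.2857666015625, 13.411571502685547), (63.606475830078125, 102.36334991455078), 79.95442199707031) 0.00893506241258505
handle 196 [-0.0015917   0.06386153] 0.06317806978317224
```

View pics/t25.png

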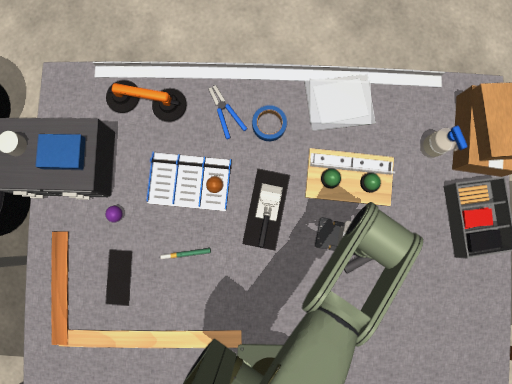

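View pics/s25.png

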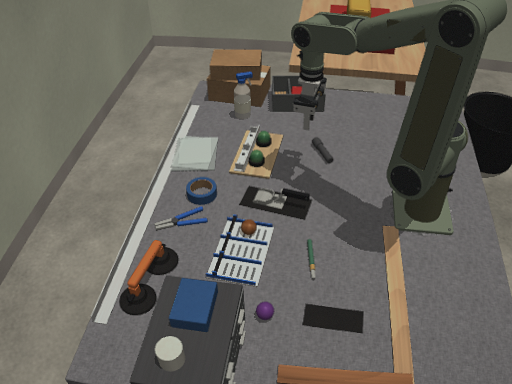

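The scoop stands flat on its mat (handle slope 0.0016). Both green balls are in their seats, the amber ball is in the rack, the bystanders look unmoved and the gripper is clear. I'll hand it in.

```bash
python3 -c "
from station import robot
print(robot.finish_job())"
```

```text
the job is handed in; nothing more can be done
None
```

I scooped both green balls out of the drain rack one at a time and tipped one into each rubber seat. I then stood the scoop back on its black mat, let go and handed the job in at about 45 s. The hand-in gave no verdict.

The moves could not tilt the tool. To tip each ball I rested the scoop's lip on the ring, loosened the grip to 8 N and raised the handle, so the scoop turned slowly between the fingers. Pressing it onto the mat with a light grip levelled it again.

**Last checks:**
- **Green balls:** In the top view they lie at (588.4, -167.8) and (578.5, -287.3) mm. That is under 1 mm from my seat estimates of (588.4, -168) and (578.9, -287), though I had shifted those about 1 mm after seeing the first ball land. The side view puts them up to 3.5 mm away, still inside the 6 mm limit.
- **Scoop:** It lies flat (handle slope about 0.002 rad) with its origin well inside the mat.
- **Everything else:** In the last pictures the amber ball is in its lane, the bystanders look unmoved and the gripper is clear of everything. I judged these by eye and did not measure them.

No check failed; the only disagreement was the few millimetres between the two cameras.

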